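Load the bass bar cradle with toe weights and stack its tray back on

ROBOT

A 6-joint arm with a two-finger parallel gripper is mounted at the origin on the work surface. World frame = base frame: x ahead of the robot, y to its left, z up, the work surface at z = 0. Lengths are in m, angles in rad, forces in N, time in s.
With the tool pointing down it reaches from about 0.35 to 0.775 m from the base axis. Payload 5.5 kg.
Tool frame: the origin (TCP) lies midway between the tips of the shut fingers; the grasp point (between the pads) lies 19 mm behind it (arm.grip_point_offset is the distance from the TCP to the grasp point, in m); x points along the fingers, z is the direction in which the jaws open and shut, and the axes are right-handed (so a half turn about x gives the same grasp; the last joint's range is limited). The gripper opens to 85 mm and grips with 20 to 120 N. Pads are 22 mm wide; open, the fingers measure 114 mm over their backs; the gripper's body (76 mm by 85 mm) begins 54 mm behind the grasp point. The pads swing forward as they close: fully open they stand 13 mm farther back than shut.
Start: joints at [1.191, 0.313, 0.046, 1.304, 0, 1.431], TCP at [0.137, 0.559, 0.231] pointing down, gripper open.
Joint ranges: [-2.76, 2.76], [-0.86, 1.69], [-1.03, 1.26], [-2.2, 2.34], [-1.47, 1.5], [-3.14, 3.14]. Speed limits (rad/s): [2.57, 2.57, 3.14, 3.14, 3.14, 3.14].

INTERFACE

Orientations are given as a unit quaternion [w, x, y, z].
In Python, from workcell import arm, vision, ticket gives the robot as it stands.
- The arm moves only by the tool send_rows, never from a script. Its argument "moves" is a list of rows, each a list of 7 numbers: the shift along the tool's x, y, z as a fraction of full scale, then the turn, a rotation vector about the tool's x, y, z as a fraction of full scale, then the gripper's target within -1 to 1 (fully open at 1, half-way at 0, shut at -1). In form: [[dx, dy, dz, ax, ay, az, jaw], ...]. A call has 1 to 10 rows; each row is the pose to reach, as a shift and turn from the pose measured when the call began, along the tool's axes at that moment; what a row does not reach only later rows make up. Full scale, the value 1, is 0.4 m for a shift and pi/2 rad for a turn. A row lasts 1/8 s, in which the tool goes at most 62.5 mm and 10.7 degrees, less where a joint would pass 70% of its speed; a pose out of reach is approached as far as the arm can. A call with a number of a shift or a turn outside -1 to 1 is refused whole. A call with a gripper value outside its range is refused whole. The fingers move at their own pace and stop on an object; "squeeze" is the grip in N (left out, the last holds). Time passes only in rows, so rows that repeat a pose let the fingers close. It gives the time, the measured TCP pose, the force and the opening at its end, in the units of the state.
- arm.state(): the state, without advancing time (a new reading comes with each control period).
- vision.snapshot(name): name is "scene" or "side" or "wrist"; returns (picture, depth): 400x640x3 uint8, red, green, blue; 400x640 float32, m along the optical axis (not along the pixel's ray), 0 where there is no reading.
- vision.camera_model(name): a dict with "intrinsics" (3x3 intrinsics, pixels), "position" and "rotation" of the camera in the world; the wrist camera has in their place "mount" (4x4, takes a point from camera to tool coordinates, whose origin is the TCP and whose axes are the tool frame's). Camera axes: x right, y up, looking along -z (the intrinsics and any distortion apply to the point x, -y, -z); pixel columns grow to the right and rows downward; lengths in m; the calibration is good to about 2 mm. A picture is of the moment at which its call begins: read the wrist's pose just before it. camera_model takes no time and is no camera call.
- ticket.job_done(): hands the job in, once; it reports no verdict.
The state is a dict: "time_s": time; "joint_positions": joint angles; "dq": joint speeds; "tau": joint torques, N m; "tcp_pos": TCP position; "eef_rot": TCP orientation; "contact_force": force on the tool from outside, world axes, zero at the start; "ft_torque": the same for the moment, N m; "width": opening from 0.0 (shut) to 1.0 (fully open).
Only numpy, scipy, OpenCV 4.12 (cv2) and the standard library are available. Lean on these libraries where they do the work, as an engineer would, in place of code of your own. Each camera call takes 0.05 s, during which the arm holds its last target.

TASK

Lift the tray off the gluing cradle and set it down on the cork mat. Stand every toe weight that is on the cart upright in a ringed bay of the cradle, one to a bay in whichever bays you like, each turned so that its toe reaches over the spruce bar with the tip on the end of that bay's mark line. Then stack the tray back on the cradle's four corner posts so that it sits level and fully down inside all four corner angles, let go of it, and leave the other things on the cart where they are.

Things in the scene. Friction and masses are not known exactly. Their poses are not given: they have to be found in the camera images.
- w1_mid (a point): Toe weight 1 (may be absent): upright bronze weight, 80 mm high, 0.4 to 0.7 kg: a round foot 60 across and 14 high, above it a plain body 44 across, with one toe, a bar 14 wide sticking out to 46 mm from the axis, 19 to 29 mm above the underside. Grip the body above the toe. This point: on the axis, 40 mm above the underside; z up the axis, x along the toe.
- w1_toe (a point): The outer tip of the toe of weight 1: on the toe centre line, 46 mm from the axis, 24 mm above the underside. Same axes as w1_mid.
- w2_mid (a point): Toe weight 2 (may be absent): upright bronze weight, 80 mm high, 0.4 to 0.7 kg: a round foot 60 across and 14 high, above it a plain body 44 across, with one toe, a bar 14 wide sticking out to 46 mm from the axis, 19 to 29 mm above the underside. Grip the body above the toe. This point: on the axis, 40 mm above the underside; z up the axis, x along the toe.
- w2_toe (a point): The outer tip of the toe of weight 2: on the toe centre line, 46 mm from the axis, 24 mm above the underside. Same axes as w2_mid.
- w3_mid (a point): Toe weight 3 (may be absent): upright bronze weight, 80 mm high, 0.4 to 0.7 kg: a round foot 60 across and 14 high, above it a plain body 44 across, with one toe, a bar 14 wide sticking out to 46 mm from the axis, 19 to 29 mm above the underside. Grip the body above the toe. This point: on the axis, 40 mm above the underside; z up the axis, x along the toe.
- w3_toe (a point): The outer tip of the toe of weight 3: on the toe centre line, 46 mm from the axis, 24 mm above the underside. Same axes as w3_mid.
- w4_mid (a point): Toe weight 4 (may be absent): upright bronze weight, 80 mm high, 0.4 to 0.7 kg: a round foot 60 across and 14 high, above it a plain body 44 across, with one toe, a bar 14 wide sticking out to 46 mm from the axis, 19 to 29 mm above the underside. Grip the body above the toe. This point: on the axis, 40 mm above the underside; z up the axis, x along the toe.
- w4_toe (a point): The outer tip of the toe of weight 4: on the toe centre line, 46 mm from the axis, 24 mm above the underside. Same axes as w4_mid.
- bay1 (a point): Bay 1 of the fixed cradle: centre, on the plywood board (top 6 mm above the cart top), of a dark ring 69 mm across where one weight may stand. The spruce bar beside it is 34 mm wide, 196 long, top 17 mm above the board; a toe passes 2 mm over it. Axes as seat.
- mark1 (a point): Inner end of the dark mark line of bay 1, on the top of the spruce bar blank, 46 mm horizontally from the bay centre: the toe tip of a weight in bay 1 belongs over it. Axes as seat.
- bay2 (a point): Bay 2 of the fixed cradle: centre, on the plywood board (top 6 mm above the cart top), of a dark ring 69 mm across where one weight may stand. The spruce bar beside it is 34 mm wide, 196 long, top 17 mm above the board; a toe passes 2 mm over it. Axes as seat.
- mark2 (a point): Inner end of the dark mark line of bay 2, on the top of the spruce bar blank, 46 mm horizontally from the bay centre: the toe tip of a weight in bay 2 belongs over it. Axes as seat.
- bay3 (a point): Bay 3 of the fixed cradle: centre, on the plywood board (top 6 mm above the cart top), of a dark ring 69 mm across where one weight may stand. The spruce bar beside it is 34 mm wide, 196 long, top 17 mm above the board; a toe passes 2 mm over it. Axes as seat.
- mark3 (a point): Inner end of the dark mark line of bay 3, on the top of the spruce bar blank, 46 mm horizontally from the bay centre: the toe tip of a weight in bay 3 belongs over it. Axes as seat.
- bay4 (a point): Bay 4 of the fixed cradle: centre, on the plywood board (top 6 mm above the cart top), of a dark ring 69 mm across where one weight may stand. The spruce bar beside it is 34 mm wide, 196 long, top 17 mm above the board; a toe passes 2 mm over it. Axes as seat.
- mark4 (a point): Inner end of the dark mark line of bay 4, on the top of the spruce bar blank, 46 mm horizontally from the bay centre: the toe tip of a weight in bay 4 belongs over it. Axes as seat.
- seat (a point): Fixed gluing cradle, 210 x 230 mm: middle, at post-top height (92 mm above the cart top); the middle of the tray underside belongs here. y runs along the spruce bar, x across. Four aluminium corner posts, 16 mm square, centres x +-95, y +-105. Angle plates outside them, flared at the top, rise to 116 mm and leave the tray 3 mm play each side. Bay centres x +-54, y +-50.
- mat_top (a point): Centre of the top of a cork mat, 250 x 270 x 3 mm, fixed on the cart top beside the cradle: the place to put the tray down meanwhile. y runs along its long side.
- tray_grip (a point): Loose empty plywood tray, stacked on the cradle at the start: 200 (x) x 220 (y) mm, walls 30 mm high, 0.45 kg, with upright end boards (82 mm high) joined by a square carrying bar 18 mm thick along y over the middle. This point is the centre of the bar, 75 mm above the tray underside; y runs along the bar, z up. Either way round fits the cradle.
- tailpiece_mid (a point): Bystander, to be left alone: a dark rosewood violin tailpiece, about 112 x 36 x 12, lying flat (mm). This point is its centre.
- neck_gauge_mid (a point): Bystander, to be left alone: a knurled steel neck gauge, round bar 18 thick and 130 long with a small square head (mm). This point is its centre.
- plain_weight_mid (a point): Bystander, to be left alone: a plain round bronze weight without a toe, 52 across and 45 high (not one of the toe weights) (mm). This point is its centre.
- spare_bar_mid (a point): Bystander, to be left alone: a spare spruce bar, 160 x 16 x 18 (mm). This point is its centre.
- glue_jar_mid (a point): Bystander, to be left alone: an amber glass jar, 60 across and 85 high (mm). This point is its centre.
Mind the look-alikes: they are no part of the job. What is shaped like the part that bears w4_mid but blue, green or pink is not meant.

How it is judged:
By the outcome, as a careful person would: the job done as asked, in the order asked, and still so for the second after the job is handed in, with the robot touching nothing.
Of w1, w2, w3, w4 only 3 to 4 are there at a start; the rules pass over those that are not, and their reading is None.
At some moment in a run one of w1, w2, w3, w4 may be knocked a few centimetres aside while the robot is not near it.
It also fails if it takes over 210 s, if anything falls off the work surface, if the arm or the gripper's body presses on something with over 40 N, if the wrist force passes 120 N, or if a joint passes its speed limit or range.

## Working session

There is one attempt and no reset: what is moved stays moved. The work goes in short steps, Python scripts to look and compute and a tool call to move; the robot and the scene stay as the last step left them, time stands still between calls to the robot, and variables do not carry over. Pictures are saved under pics/ and viewed, and the job is handed in when it is done.

Besides the shell and the picture viewer there is one more tool, called after "Request:" in YAML: its name, and indented under it one key for each argument. send_rows: Moves the arm, as the interface text tells. Shift numbers are shares of 0.4 m and turn numbers shares of pi/2 rad, none past 1 either way. Its arguments: {"type":"object","properties":{"moves":{"type":"array"},"squeeze":{"type":"number"}},"required":["moves"]}

```bash
ls; mkdir -p pics; python3 - <<'E'
from workcell import arm, vision, ticket
import cv2,numpy as np
print(arm.state(), arm.grip_point_offset)
for n in ["scene","side","wrist"]:
    p,d=vision.snapshot(n); cv2.imwrite(f"pics/{n}0.png",p[:,:,::-1]); np.savez(f"{n}0.npz",p=p,d=d); print(n,vision.camera_model(n))
E
```

```text
pics
{'time_s': 0.0, 'joint_positions': array([ 1.19140942e+00,  3.14011287e-01,  4.49671788e-02,  1.30359960e+00,
       -5.13861738e-05,  1.43118074e+00]), 'dq': array([ 0.00050101,  0.00055541,  0.00061595, -0.00080143,  0.00032534,
        0.00047636]), 'tau': array([-3.64337839e-04, -4.80622065e+01,  2.98535371e+01,  1.93651300e-02,
        1.44396716e-05,  1.35828739e-05]), 'tcp_pos': array([0.13639044, 0.55805579, 0.23039786]), 'eef_rot': array([ 0.55565448, -0.43695523,  0.55676603,  0.43626805]), 'contact_force': array([ 0.49011421, -0.2781957 ,  0.44651335]), 'ft_torque': array([ 0.00521617, -0.01645261,  0.05813318]), 'width': 0.9988605929392798} 0.0187
scene {'intrinsics': array([[400.44373765,   0.        , 320.80090679],
       [  0.        , 400.44373765, 199.45163079],
       [  0.        ,   0.        ,   1.        ]]), 'position': array([1.27927891, 0.25151632, 0.92020958]), 'rotation': array([0.57736676, 0.2473076 , 0.30367691, 0.71642648])}
side {'intrinsics': array([[515.87785635,   0.        , 323.80544366],
       [  0.        , 515.87785635, 206.17839904],
       [  0.        ,   0.        ,   1.        ]]), 'position': array([ 0.21853015, -1.02863823,  0.85770179]), 'rotation': array([ 0.8754482 ,  0.4726451 , -0.05818733, -0.08253051])}
wrist {'intrinsics': array([[306.99392449,   0.        , 320.26778905],
       [  0.        , 306.99392449, 204.35122154],
       [  0.        ,   0.        ,   1.        ]]), 'mount': array([[-9.34777192e-04,  2.91611773e-01, -9.56536304e-01,
        -1.41475582e-01],
       [-3.97293802e-04,  9.56536538e-01,  2.91612232e-01,
         7.47480087e-02],
       [ 9.99999484e-01,  6.52618409e-04, -7.78292989e-04,
        -9.28959416e-04],
       [ 0.00000000e+00,  0.00000000e+00,  0.00000000e+00,
         1.00000000e+00]])}
```

View pics/scene0.png

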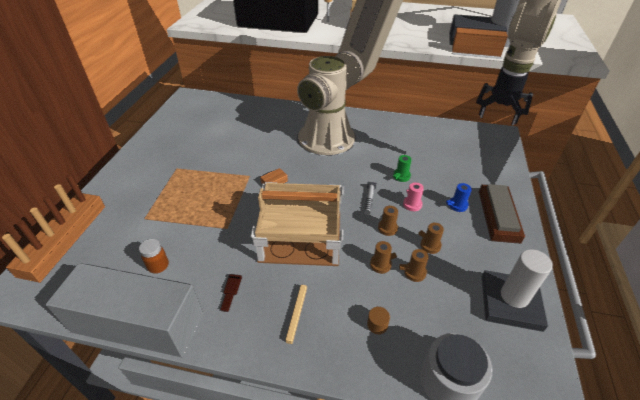

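View pics/side0.png

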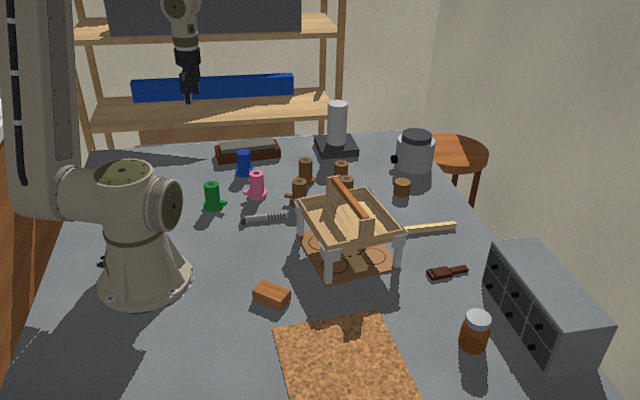

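View pics/wrist0.png

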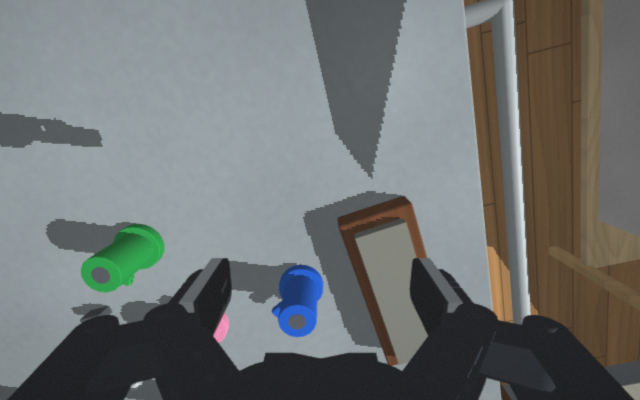

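The scene picture shows four bronze toe weights at about (389,220), (431,237), (382,257) and (416,265). The look-alikes are green (403,168), pink (414,196), blue (460,197) and the plain weight (378,320). The tray is at (298,218) and the mat at (200,197). Next I fuse the depth into a top-down map.

```bash
cat > h.py <<'E'
import numpy as np, cv2
from scipy.spatial.transform import Rotation as R
from workcell import arm, vision
def q(w): return R.from_quat([w[1],w[2],w[3],w[0]])
def cam(name,st=None):
    m=vision.camera_model(name); K=m["intrinsics"]
    if "mount" in m:
        M=m["mount"]; Rt=q(st["eef_rot"]).as_matrix()
        return K, Rt@M[:3,:3], Rt@M[:3,3]+st["tcp_pos"]
    r=np.array(m["rotation"]); Rm=q(r).as_matrix() if r.size==4 else r
    return K,Rm,m["position"]
def cloud(d,K,Rm,t):
    v,u=np.mgrid[:d.shape[0],:d.shape[1]]
    pc=np.stack([(u-K[0,2])/K[0,0]*d, -(v-K[1,2])/K[1,1]*d, -d],-1)
    return pc@Rm.T+t
def proj(P,K,Rm,t):
    pc=(np.asarray(P)-t)@Rm; z=-pc[...,2]
    return np.stack([K[0,0]*pc[...,0]/z+K[0,2], K[1,1]*-pc[...,1]/z+K[1,2]],-1)
def snap(name,tag):
    st=arm.state(); p,d=vision.snapshot(name)
    cv2.imwrite(f"pics/{tag}.png",p[:,:,::-1]); K,Rm,t=cam(name,st)
    np.savez(f"{tag}.npz",p=p,d=d,K=K,R=Rm,t=t); return p,d,K,Rm,t
def ortho(p,d,K,Rm,t,x0,x1,y0,y1,z,s=0.001):
    # rectify plane z: rows x decreasing downward? rows: x from x1 (top) to x0, cols: y from y1 (left) to y0
    xs=np.arange(x1,x0,-s); ys=np.arange(y1,y0,-s)
    X,Y=np.meshgrid(xs,ys,indexing='ij'); P=np.stack([X,Y,np.full_like(X,z)],-1)
    uv=proj(P,K,Rm,t).astype(np.float32)
    return cv2.remap(p,uv[...,0],uv[...,1],cv2.INTER_LINEAR)
E
python3 - <<'E'
from h import *
for n in ["scene","side"]:
    f=np.load(f"{n}0.npz"); p,d=f["p"],f["d"]; K,Rm,t=cam(n)
    W=cloud(d,K,Rm,t); ok=d>0
    hsv=cv2.cvtColor(p,cv2.COLOR_RGB2HSV)
    on=ok&(W[...,0]>.2)&(W[...,0]<.95)&(abs(W[...,1])<.6)
    tab=on&(abs(W[...,2])<.01)
    print(n,"table z",np.median(W[tab][:,2]))
    m=(on&(W[...,2]>.012)&(W[...,2]<.3)).astype(np.uint8)
    k,lab,st,ce=cv2.connectedComponentsWithStats(m)
    for i in range(1,k):
        if st[i,4]<60: continue
        w=W[lab==i]; c=np.median(p[lab==i],0)
        top=w[:,2]>np.percentile(w[:,2],98)-.005
        print(st[i],c,"min",w.min(0).round(3),"max",w.max(0).round(3),"top",w[top].mean(0).round(3))
E
```

```text
scene table z 0.0023524646900892066
[ 251  168   92   96 5465] [168. 139. 102.] min [ 0.25  -0.166  0.012] max [0.643 0.164 0.183] top [0.516 0.028 0.178]
[365 182  11  32 187] [95. 95. 96.] min [0.246 0.193 0.013] max [0.386 0.221 0.028] top [0.294 0.208 0.024]
[403 183  20  27 392] [185.   96.5 122. ] min [0.27  0.319 0.013] max [0.338 0.376 0.089] top [0.309 0.348 0.083]
[446 183  25  28 422] [ 27.  62. 139.] min [0.255 0.452 0.012] max [0.308 0.522 0.088] top [0.279 0.494 0.083]
[479 184  21  56 697] [41. 26. 19.] min [0.2   0.563 0.012] max [0.415 0.6   0.056] top [0.28  0.593 0.052]
[378 206  20  28 434] [102.   70.5  40.5] min [0.388 0.25  0.012] max [0.46  0.309 0.087] top [0.43  0.279 0.083]
[418 222  26  30 512] [91. 66. 39.] min [0.438 0.37  0.012] max [0.499 0.437 0.086] top [0.471 0.41  0.083]
[139 239  29  34 684] [144.   82.   47.5] min [ 0.679 -0.364  0.012] max [ 0.738 -0.308  0.092] top [ 0.707 -0.338  0.088]
[370 241  27  32 534] [98.  69.  40.5] min [0.541 0.244 0.012] max [0.603 0.313 0.087] top [0.572 0.273 0.082]
[399 249  29  31 567] [96. 68. 40.] min [0.555 0
[... 1247 characters left out ...]
393 178  18  18 258] [71. 53. 34.] min [0.729 0.254 0.012] max [0.781 0.313 0.05 ] top [0.755 0.284 0.045]
[240 213  48  10 221] [90. 91. 91.] min [0.247 0.188 0.012] max [0.382 0.225 0.025] top [0.288 0.207 0.021]
[  482   237   136   138 11124] [73. 75. 76.] min [ 0.798 -0.453  0.012] max [ 0.94  -0.148  0.135] top [ 0.876 -0.318  0.13 ]
[430 267  23  10  79] [89. 53. 43.] min [ 0.7   -0.125  0.012] max [ 0.756 -0.093  0.017] top [ 0.725 -0.11   0.013]
[252 280  39  28 694] [160. 108.  64.] min [ 0.253 -0.169  0.012] max [ 0.341 -0.082  0.035] top [ 0.297 -0.124  0.03 ]
[ 458  308   34   45 1107] [81. 55. 33.] min [ 0.675 -0.37   0.012] max [ 0.734 -0.313  0.089] top [ 0.705 -0.339  0.085]
```

```bash
python3 - <<'E'
from h import *
tiles=[]
for n,dz in [("scene",.002),("side",0)]:
    f=np.load(f"{n}0.npz"); p,d=f["p"],f["d"]; K,Rm,t=cam(n)
    W=cloud(d,K,Rm,t)-[0,0,dz]
    near=(W[...,0]>.3)&(W[...,0]<.7)&(abs(W[...,1])<.25)
    for nm,m in [("bartop",near&(W[...,2]>.168)),("mid walls",near&(W[...,2]>.11)&(W[...,2]<.13)),("walltop",near&(W[...,2]>.118)&(W[...,2]<.125)),("board",near&(abs(W[...,2]-.006)<.004)&(p[...,0]>1.3*p[...,2].astype(int))&(W[...,1]>-.14)&(W[...,0]>.35))]:
        r=cv2.minAreaRect(W[m][:,:2].astype(np.float32)*1000); print(n,nm,m.sum(),r)
    hsv=cv2.cvtColor(p,cv2.COLOR_RGB2HSV)
    m=(W[...,1]<-.1)&(W[...,1]>-.5)&(W[...,0]>.25)&(W[...,0]<.66)&(abs(W[...,2]-.003)<.006)&(hsv[...,1]>90)&(hsv[...,2]>60)
    m=cv2.morphologyEx(m.astype(np.uint8),cv2.MORPH_OPEN,np.ones((5,5)))>0
    k,lab,st,_=cv2.connectedComponentsWithStats(m.astype(np.uint8)); i=1+st[1:,4].argmax()
    print(n,"mat",cv2.minAreaRect(W[lab==i][:,:2].astype(np.float32)*1000))
E
```

```text
scene bartop 542 ((514.284912109375, 27.793991088867188), (40.685245513916016, 219.33238220214844), 9.506463050842285)
scene mid walls 975 ((514.7771606445312, 27.171539306640625), (226.2779083251953, 242.62820434570312), 9.67724323272705)
scene walltop 471 ((510.4884338378906, 30.749343872070312), (218.12196350097656, 237.9279022216797), 12.154422760009766)
scene board 1438 ((551.8731689453125, 49.19041442871094), (294.0480041503906, 382.9348449707031), 9.824206352233887)
scene mat ((419.04742431640625, -344.1175537109375), (255.37156677246094, 273.5704650878906), 3.1907753944396973)
side bartop 467 ((514.6949462890625, 29.074745178222656), (40.59093475341797, 224.8800048828125), 9.289773941040039)
side mid walls 1281 ((514.3762817382812, 28.473052978515625), (224.59225463867188, 245.4334716796875), 9.55545425415039)
side walltop 611 ((509.9571533203125, 23.53595733642578), (214.05308532714844, 237.07212829589844), 9.50522518157959)
side board 1894 ((556.7378540039062, 35.13409423828125), (296.8886413574219, 368.0991516113281), 9.048894882202148)
side mat ((420.46484375, -331.4309387207031), (252.98486328125, 252.23179626464844), 3.518261671066284)
```

```bash
cat >> h.py <<'E'
def plan(x,y,z,yaw,st=None):
    """target TCP pos (m), yaw (deg) of tool z (jaw) axis, mod 180; prints options"""
    st=st or arm.state(); R0=q(st["eef_rot"]); Z0=R0.as_matrix()[:,2]
    out=[]
    cur=np.degrees(np.arctan2(Z0[1],Z0[0]))
    sh=R0.inv().apply(np.array([x,y,z])-st["tcp_pos"])/.4
    for k in (0,180,360):
        a=np.radians(yaw+k); zz=np.array([np.cos(a),np.sin(a),0]); xx=np.array([0,0,-1.]); yy=np.cross(zz,xx)
        Rt=R.from_matrix(np.c_[xx,yy,zz]); rv=(R0.inv()*Rt).as_rotvec()/(np.pi/2)
        if k<360: print("yaw",yaw+k,"cur",cur.round(2),"shift",sh.round(4),"turn",rv.round(4))
    print("tcp",st["tcp_pos"].round(4),"q1,q6",st["joint_positions"][[0,5]].round(3),"t",st["time_s"],"F",st["contact_force"].round(1),"w",round(st["width"],3))
E
python3 -c "
from h import *
plan(.5145,.028,.30,9.5)"
```

```text
yaw 9.5 cur 76.26 shift [-0.1723 -1.2329 -1.0634] turn [ 7.418e-01 -9.000e-04  4.000e-04]
yaw 189.5 cur 76.26 shift [-0.1723 -1.2329 -1.0634] turn [-1.2582e+00 -4.0000e-04 -1.0000e-03]
tcp [0.1364 0.5582 0.2306] q1,q6 [1.191 1.431] t 0.15 F [ 0.1 -0.9 -0.1] w 1.002
```

Request:
send_rows:
  moves:
    - [-0.2,-0.65,-0.55,0.37,0,0,1]
    - [-0.2,-0.65,-0.55,0.37,0,0,1]
    - [-0.2,-0.65,-0.55,0.37,0,0,1]
    - [-0.2,-0.65,-0.55,0.37,0,0,1]
    - [-0.2,-0.65,-0.55,0.37,0,0,1]
    - [-0.2,-0.65,-0.55,0.37,0,0,1]
    - [-0.2,-0.65,-0.55,0.37,0,0,1]
    - [-0.2,-0.65,-0.55,0.37,0,0,1]

```text
time_s: 1.15
tcp_pos: [0.3366, 0.2828, 0.3106]
eef_rot: [0.658, -0.259, 0.659, 0.258]
contact_force: [1.2, 0.2, 0.2]
width: 1.003
```

```bash
python3 -c "
from h import *
plan(.5145,.028,.32,9.5)"
```

```text
yaw 9.5 cur 42.93 shift [-0.0233 -0.7695 -0.1083] turn [ 0.3714 -0.0011  0.0004]
yaw 189.5 cur 42.93 shift [-0.0233 -0.7695 -0.1083] turn [-1.6286e+00 -5.0000e-04 -1.4000e-03]
tcp [0.3366 0.2828 0.3106] q1,q6 [0.516 1.338] t 1.15 F [1.2 0.2 0.2] w 1.003
```

Request:
send_rows:
  moves:
    - [-0.023,-0.77,-0.108,0.371,0,0,1]
    - [-0.023,-0.77,-0.108,0.371,0,0,1]
    - [-0.023,-0.77,-0.108,0.371,0,0,1]
    - [-0.023,-0.77,-0.108,0.371,0,0,1]
    - [-0.023,-0.77,-0.108,0.371,0,0,1]
    - [-0.023,-0.77,-0.108,0.371,0,0,1]
    - [-0.023,-0.77,-0.108,0.371,0,0,1]
    - [-0.023,-0.77,-0.108,0.371,0,0,1]
    - [-0.023,-0.77,-0.108,0.371,0,0,1]

```text
time_s: 2.28
tcp_pos: [0.5141, 0.0293, 0.3202]
eef_rot: [0.704, -0.06, 0.705, 0.059]
contact_force: [0.1, 0.9, 0.8]
width: 1.0
```

```bash
python3 - <<'E'
from h import *
p,d,K,Rm,t=snap("wrist","w1")
W=cloud(d,K,Rm,t)
near=(d>0)&(W[...,0]>.3)&(W[...,0]<.7)&(abs(W[...,1])<.25)
# exclude gripper
for nm,a,b in [("bartop",.165,.185),("wall",.116,.128)]:
    m=near&(W[...,2]>a)&(W[...,2]<b)
    pts=W[m]; print(nm,m.sum(),cv2.minAreaRect(pts[:,:2].astype(np.float32)*1000),pts.mean(0))
m=(W[...,2]>.03); c=cv2.applyColorMap((np.clip(W[...,2],0,.3)/.3*255).astype(np.uint8),cv2.COLORMAP_JET); cv2.imwrite("pics/w1h.png",c)
plan(.5145,.028,.148,9.5)
E
```

```text
bartop 4564 ((514.9003295898438, 27.348243713378906), (39.612728118896484, 219.99490356445312), 9.259382247924805) [0.51314514 0.03926961 0.17415205]
wall 3733 ((515.3023071289062, 32.04142761230469), (218.56080627441406, 230.1862030029297), 9.327620506286621) [0.51399276 0.03637558 0.12036628]
yaw 9.5 cur 9.66 shift [ 0.4306 -0.0024  0.0006] turn [ 0.0017 -0.0006  0.0007]
yaw 189.5 cur 9.66 shift [ 0.4306 -0.0024  0.0006] turn [-1.9983e+00 -1.1000e-03 -9.0000e-04]
tcp [0.5142 0.0291 0.3202] q1,q6 [-0.099  1.304] t 2.325 F [ 0.1 -0.5 -0.3] w 0.997
```

View pics/w1.png

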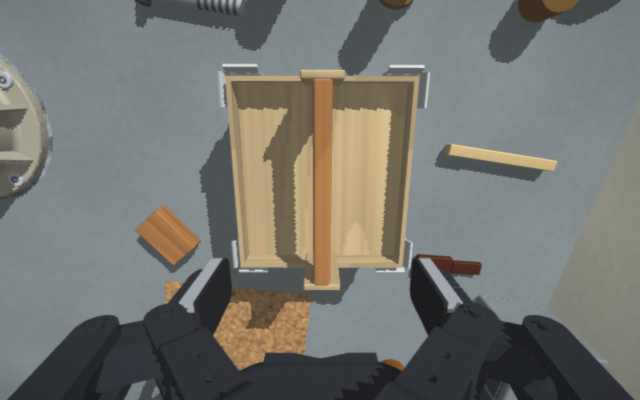

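The wrist view shows the tray centred at pixel (322,170), with the bar vertical between the jaws. The measured centre is (0.515, 0.027) with yaw 9.3°. Descending to grip.

Request:
send_rows:
  moves:
    - [0.15,-0.004,0.001,0.003,0,0,1]
    - [0.25,-0.004,0.001,0.003,0,0,1]
    - [0.34,-0.004,0.001,0.003,0,0,1]
    - [0.4,-0.004,0.001,0.003,0,0,1]
    - [0.43,-0.004,0.001,0.003,0,0,1]
    - [0.43,-0.004,0.001,0.003,0,0,1]
    - [0.43,-0.004,0.001,0.003,0,0,-1]
    - [0.43,-0.004,0.001,0.003,0,0,-1]
    - [0.43,-0.004,0.001,0.003,0,0,-1]
    - [0.43,-0.004,0.001,0.003,0,0,-1]
  squeeze: 60

```text
time_s: 3.58
tcp_pos: [0.5153, 0.0274, 0.1489]
eef_rot: [0.705, -0.058, 0.705, 0.057]
contact_force: [1.5, 0.0, 3.2]
width: 0.202
```

```bash
python3 -c "
from h import *
plan(.5149,.0273,.148,9.3)"
```

```text
yaw 9.3 cur 9.39 shift [ 0.0021 -0.     -0.0009] turn [0.001  0.0002 0.0008]
yaw 189.3 cur 9.39 shift [ 0.0021 -0.     -0.0009] turn [-1.999e+00 -1.300e-03  4.000e-04]
tcp [0.5153 0.0274 0.1489] q1,q6 [-0.102  1.305] t 3.575 F [1.5 0.  3.2] w 0.202
```

Request:
send_rows:
  moves:
    - [0,0,0,0,0,0,-1]
    - [-0.04,0,0,0,0,0,-1]
    - [-0.09,0,0,0,0,0,-1]
    - [-0.15,0,0,0,0,0,-1]
    - [-0.22,0,0,0,0,0,-1]
    - [-0.3,0,0,0,0,0,-1]
    - [-0.38,0,0,0,0,0,-1]
    - [-0.38,0,0,0,0,0,-1]

```text
time_s: 4.58
tcp_pos: [0.5161, 0.0274, 0.3022]
eef_rot: [0.706, -0.059, 0.703, 0.057]
contact_force: [-0.2, -0.1, -5.7]
width: 0.203
```

```bash
python3 - <<'E'
from h import *
plan(.419,-.344,.27,3.2)
p,d,K,Rm,t=snap("scene","s1")
W=cloud(d,K,Rm,t)
hsv=cv2.cvtColor(p,cv2.COLOR_RGB2HSV)
m=(W[...,1]<-.1)&(W[...,1]>-.5)&(W[...,0]>.25)&(W[...,0]<.66)&(abs(W[...,2]-.003)<.008)&(hsv[...,1]>90)&(hsv[...,2]>60)
k,lab,st,_=cv2.connectedComponentsWithStats(m.astype(np.uint8)); i=1+st[1:,4].argmax()
print(cv2.minAreaRect(W[lab==i][:,:2].astype(np.float32)*1000))
E
```

```text
yaw 3.2 cur 9.39 shift [ 0.0812 -0.8764 -0.3913] turn [0.0688 0.0023 0.0013]
yaw 183.2 cur 9.39 shift [ 0.0812 -0.8764 -0.3913] turn [-1.9312 -0.002   0.0034]
tcp [0.5161 0.0274 0.3022] q1,q6 [-0.102  1.305] t 4.575 F [-0.2 -0.1 -5.7] w 0.203
((418.5447692871094, -343.2906494140625), (255.99014282226562, 271.85089111328125), 3.7038416862487793)
```

View pics/s1.png

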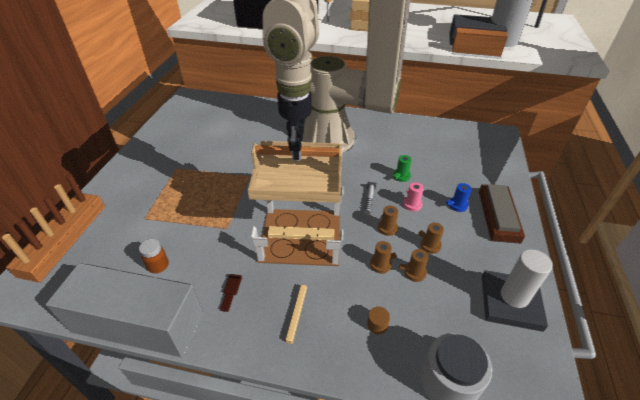

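The tray is off the cradle, at (297,170) in the picture. Carrying it to the mat.

Request:
send_rows:
  moves:
    - [0,-0.08,-0.04,0.01,0,0,-1]
    - [0,-0.2,-0.09,0.02,0,0,-1]
    - [0,-0.32,-0.14,0.03,0,0,-1]
    - [0,-0.44,-0.2,0.04,0,0,-1]
    - [0,-0.56,-0.25,0.05,0,0,-1]
    - [0,-0.68,-0.3,0.06,0,0,-1]
    - [0,-0.8,-0.36,0.065,0,0,-1]
    - [0,-0.876,-0.391,0.067,0,0,-1]
    - [0,-0.876,-0.391,0.067,0,0,-1]
    - [0,-0.876,-0.391,0.067,0,0,-1]

```text
time_s: 5.88
tcp_pos: [0.4176, -0.3428, 0.2988]
eef_rot: [0.706, -0.02, 0.707, 0.021]
contact_force: [0.7, -0.5, -3.7]
width: 0.202
```

```bash
python3 - <<'E'
from h import *
plan(.4185,-.344,.062,3.4)
E
```

```text
yaw 3.4 cur 3.34 shift [ 0.592  -0.0044  0.0029] turn [-0.0007 -0.0009 -0.0012]
yaw 183.4 cur 3.34 shift [ 0.592  -0.0044  0.0029] turn [ 1.9993e+00 -1.9000e-03  1.4000e-03]
tcp [ 0.4176 -0.3428  0.2988] q1,q6 [-0.836  0.676] t 5.875 F [ 0.7 -0.5 -3.7] w 0.202
```

Request:
send_rows:
  moves:
    - [0.1,-0.004,0.003,0,0,0,-1]
    - [0.2,-0.004,0.003,0,0,0,-1]
    - [0.31,-0.004,0.003,0,0,0,-1]
    - [0.42,-0.004,0.003,0,0,0,-1]
    - [0.51,-0.004,0.003,0,0,0,-1]
    - [0.56,-0.004,0.003,0,0,0,-1]
    - [0.58,-0.004,0.003,0,0,0,-1]
    - [0.59,-0.004,0.003,0,0,0,-1]
    - [0.595,-0.004,0.003,0,0,0,-1]
    - [0.595,-0.004,0.003,0,0,0,-1]

```text
time_s: 7.12
tcp_pos: [0.419, -0.3442, 0.0615]
eef_rot: [0.707, -0.02, 0.707, 0.021]
contact_force: [-0.1, 0.7, -4.0]
width: 0.201
```

Request:
send_rows:
  moves:
    - [0.003,0,0,0,0,0,-1]
    - [0.004,0,0,0,0,0,-1]
    - [0.005,0,0,0,0,0,-1]

```text
time_s: 7.5
tcp_pos: [0.419, -0.3443, 0.0599]
eef_rot: [0.707, -0.02, 0.707, 0.021]
contact_force: [0.1, 0.3, -0.3]
width: 0.198
```

Request:
send_rows:
  moves:
    - [0.001,0,0,0,0,0,-0.2]
    - [0.001,0,0,0,0,0,0.3]
    - [0.001,0,0,0,0,0,1]
    - [0,0,0,0,0,0,1]
    - [-0.1,0,0,0,0,0,1]
    - [-0.2,0,0,0,0,0,1]
    - [-0.35,0,0,0,0,0,1]
    - [-0.5,0,0,0,0,0,1]
    - [-0.6,0,0,0,0,0,1]
    - [-0.6,0,0,0,0,0,1]

```text
time_s: 8.75
tcp_pos: [0.4203, -0.3458, 0.3038]
eef_rot: [0.708, -0.022, 0.705, 0.019]
contact_force: [0.4, 0.1, -0.3]
width: 0.999
```

```bash
python3 - <<'E'
from h import *
snap("wrist","w2"); snap("side","d2"); snap("scene","s2")
plan(.50,.15,.32,9.3)
E
```

```text
yaw 9.3 cur 3.34 shift [-0.0513  1.2215  0.2746] turn [-0.0662 -0.0007 -0.0013]
yaw 189.3 cur 3.34 shift [-0.0513  1.2215  0.2746] turn [ 1.9338e+00 -1.9000e-03  1.1000e-03]
tcp [ 0.4188 -0.3441  0.2987] q1,q6 [-0.836  0.676] t 8.9 F [ 0.6 -0.5  0.2] w 0.999
```

View pics/w2.png

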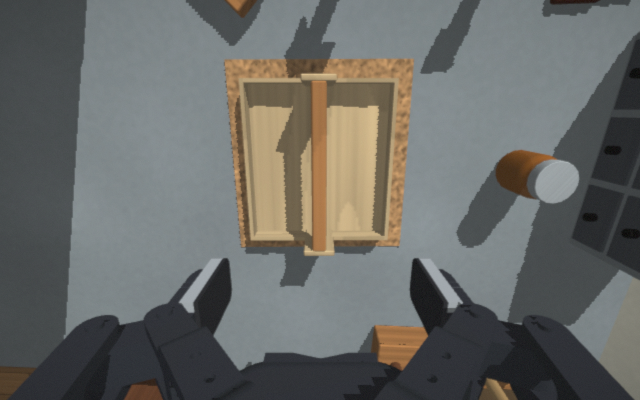

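View pics/d2.png

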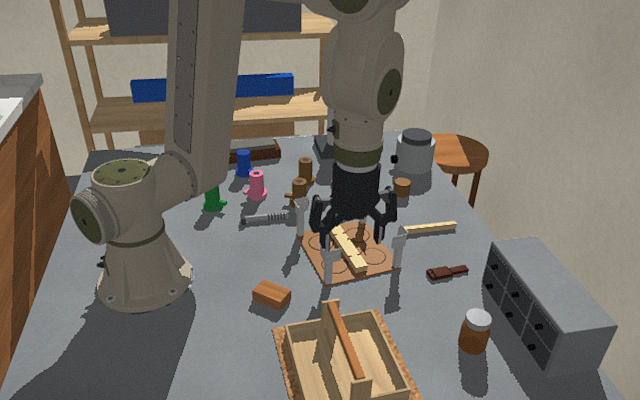

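The wrist view shows the tray centred on the mat. Back over the cradle for a fine look.

Request:
send_rows:
  moves:
    - [-0.05,0.15,0.04,-0.01,0,0,1]
    - [-0.05,0.3,0.08,-0.02,0,0,1]
    - [-0.05,0.45,0.12,-0.03,0,0,1]
    - [-0.05,0.6,0.16,-0.04,0,0,1]
    - [-0.05,0.75,0.2,-0.06,0,0,1]
    - [-0.05,0.88,0.26,-0.066,0,0,1]
    - [-0.05,0.95,0.3,-0.066,0,0,1]
    - [-0.05,0.95,0.3,-0.066,0,0,1]
    - [-0.05,0.95,0.3,-0.066,0,0,1]

```text
time_s: 10.02
tcp_pos: [0.5157, 0.0419, 0.3179]
eef_rot: [0.703, -0.057, 0.706, 0.058]
contact_force: [-0.5, -0.2, -0.6]
width: 0.995
```

```bash
python3 - <<'E'
from h import *
p,d,K,Rm,t=snap("wrist","w3"); s=snap("side","d3")
st=arm.state(); print(st["tcp_pos"],q(st["eef_rot"]).as_matrix().round(3).tolist())
o=ortho(p,d,K,Rm,t,.36,.67,-.12,.20,.006,.0006)
o2=ortho(p,d,K,Rm,t,.36,.67,-.12,.20,.023,.0006)
o=cv2.cvtColor(o,cv2.COLOR_RGB2BGR);o2=cv2.cvtColor(o2,cv2.COLOR_RGB2BGR)
cv2.imwrite("pics/o3.png",o); cv2.imwrite("pics/o3b.png",o2)
print(o.shape)
W=cloud(d,K,Rm,t); near=(d>0)&(abs(W[...,0]-.515)<.13)&(abs(W[...,1]-.028)<.14)
for nm,a,b in [("bar",.018,.030),("post",.087,.12),("board",.0,.010)]:
    m=near&(W[...,2]>a)&(W[...,2]<b)
    if nm=="board": m&=(p[...,0]>1.35*p[...,2].astype(float))
    print(nm,m.sum(),cv2.minAreaRect(W[m][:,:2].astype(np.float32)*1000),np.median(W[m][:,2]))
E
```

```text
[0.51586415 0.04120852 0.31862265] [[-0.003, -0.16, 0.987], [0.002, 0.987, 0.16], [-1.0, 0.002, -0.003]]
(517, 534, 3)
bar 3267 ((515.7269897460938, 27.53614044189453), (205.06619262695312, 225.58474731445312), 9.280186653137207) 0.021784833022855832
post 3988 ((515.9739379882812, 27.852310180664062), (223.7214813232422, 242.7207794189453), 9.33324909210205) 0.10631610809233702
board 17539 ((515.3927612304688, 26.977821350097656), (211.0908660888672, 232.25286865234375), 9.523552894592285) 0.005143305290804534
```

View pics/o3.png

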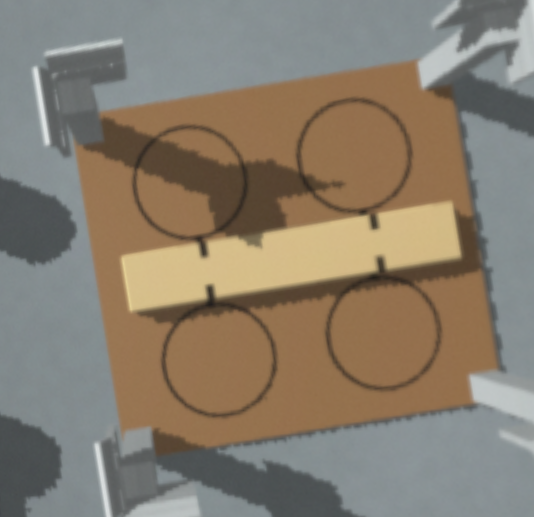

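View pics/o3b.png

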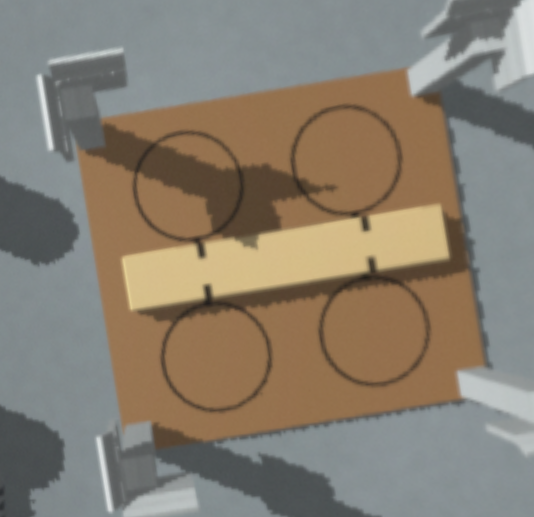

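View pics/w3.png

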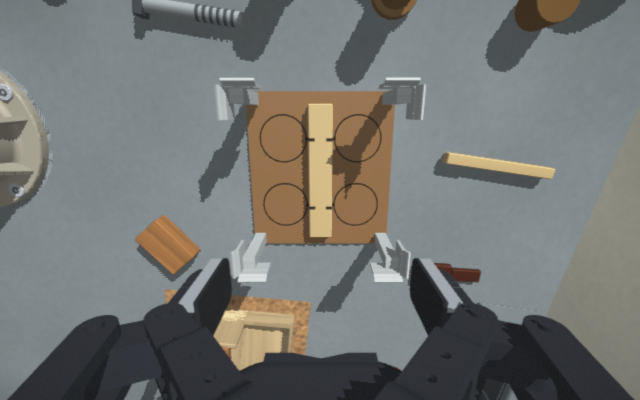

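```bash
cat > cradle.py <<'E'
from h import *
from scipy.optimize import least_squares
f=np.load("w3.npz"); p,d,K,Rm,t=f["p"],f["d"],f["K"],f["R"],f["t"]
s=.0003; x0,x1,y0,y1=.36,.67,-.12,.20
def world(r,c): return np.stack([x1-r*s,y1-c*s],-1)
o=cv2.cvtColor(ortho(p,d,K,Rm,t,x0,x1,y0,y1,.006,s),cv2.COLOR_RGB2GRAY).astype(float)
th=np.radians(9.4); c0=np.array([.5155,.0273]); A=np.array([[np.cos(th),-np.sin(th)],[np.sin(th),np.cos(th)]])
loc=cv2.GaussianBlur(o,(0,0),12)
dark=loc-cv2.GaussianBlur(o,(0,0),1.5)
C=[]
def samp(img,xy): 
    return cv2.remap(img.astype(np.float32),((y1-xy[...,1])/s).astype(np.float32),((x1-xy[...,0])/s).astype(np.float32),cv2.INTER_LINEAR)
for sx,sy in [(1,1),(1,-1),(-1,1),(-1,-1)]:
    g=c0+A@[sx*.054,sy*.050]
    ang=np.linspace(0,2*np.pi,180,endpoint=False); rr=np.arange(.029,.040,.0002)
    pts=[]
    for a in ang:
        xy=g+rr[:,None]*[np.cos(a),np.sin(a)]; v=samp(dark,xy[None])[0]
        if v.max()>6: pts.append(xy[v.argmax()])
    pts=np.array(pts)
    r=least_squares(lambda q_:np.hypot(*(pts-q_[:2]).T)-q_[2],[*g,.0345],loss="soft_l1",f_scale=.0005)
    C.append(r.x[:2]); print((sx,sy),"ring",r.x.round(4),len(pts),"local",(A.T@(r.x[:2]-c0)*1e3).round(1))
C=np.array(C); M=np.array([(1,1),(1,-1),(-1,1),(-1,-1)])*[.054,.050]
cc=C.mean(0); H=(M.T@(C-cc)); a=np.arctan2(H[0,1]-H[1,0],H[0,0]+H[1,1]); print("center",cc,"yaw",np.degrees(a))
A2=np.array([[np.cos(a),-np.sin(a)],[np.sin(a),np.cos(a)]]); print("resid mm",((C-cc-M@A2.T)*1e3).round(2).tolist())
# local rectified marks at z=.023
u=np.arange(-.03,.03,.0002)[:,None]; v=np.arange(-.08,.08,.0002)[None]
X=cc[0]+u*A2[0,0]+v*A2[0,1]; Y=cc[1]+u*A2[1,0]+v*A2[1,1]
uv=proj(np.stack([X,Y,np.full_like(X,.023)],-1),K,Rm,t).astype(np.float32)
im=cv2.remap(p,uv[...,0],uv[...,1],cv2.INTER_CUBIC)
cv2.imwrite("pics/marks.png",im[:,:,::-1])
g=im.min(-1).astype(int)
dk=(g<70)&(abs(u)<.0175)
k,lab,st,ce=cv2.connectedComponentsWithStats(dk.astype(np.uint8))
for i in range(1,k):
    if st[i,4]>80: 
        b=st[i]; print("mark u",round(-30+b[1]*.2,1),round(-30+(b[1]+b[3])*.2,1),"v",round(-80+ce[i][0]*.2,1),b[4])
E
python3 cradle.py
```

```text
(1, 1) ring [0.5606 0.0863 0.0334] 180 local [54.1 50.8]
(1, -1) ring [ 0.5768 -0.0123  0.0334] 180 local [ 54.1 -49.1]
(-1, 1) ring [0.4544 0.0688 0.0334] 180 local [-53.5  50.9]
(-1, -1) ring [ 0.4706 -0.0297  0.0334] 180 local [-53.6 -48.9]
center [0.51561296 0.0282753 ] yaw 9.332128263851
resid mm [[-0.16, -0.11], [-0.17, 0.04], [0.18, -0.07], [0.15, 0.13]]
mark u -17.4 -8.4 v -49.0 1245
mark u -17.4 -8.6 v 42.3 1247
mark u 8.6 17.6 v -49.8 657
mark u 8.8 17.6 v 49.9 635
mark u 16.2 17.6 v 21.7 453
```

View pics/marks.png

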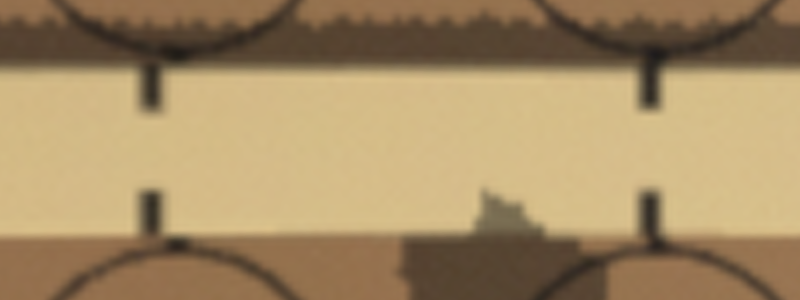

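Seat measured at (0.5156, 0.0283), yaw 9.33°, with bays and marks straight across. The moving tool only reads one view at a time, so I go over the weights next.

Request:
send_rows:
  moves:
    - [0,0.15,0,0,0,0,1]
    - [0,0.3,0,0,0,0,1]
    - [0,0.45,0,0,0,0,1]
    - [0,0.6,0,0,0,0,1]
    - [0,0.75,0,0,0,0,1]
    - [0,0.8,0.1,0,0,0,1]
    - [0,0.8,0.12,0,0,0,1]
    - [0,0.8,0.12,0,0,0,1]

```text
time_s: 11.12
tcp_pos: [0.5126, 0.3634, 0.3185]
eef_rot: [0.703, -0.056, 0.706, 0.056]
contact_force: [1.2, 0.5, -0.4]
width: 0.998
```

```bash
cat > weights.py <<'E'
import sys
from h import *
from scipy.optimize import least_squares
def weights(p,W,d,lo=.03,verbose=True,reg=(.33,.70,.18,.48)):
    pi=p.astype(float)
    brown=(pi[...,0]>1.25*pi[...,2])&(pi[...,0]>pi[...,1]*1.1)
    m=(d>0)&brown&(W[...,2]>.012)&(W[...,2]<.1)&(W[...,0]>reg[0])&(W[...,0]<reg[1])&(W[...,1]>reg[2])&(W[...,1]<reg[3])
    k,lab,st,_=cv2.connectedComponentsWithStats(m.astype(np.uint8)); out=[]
    for i in range(1,k):
        if st[i,4]<120: continue
        w=W[lab==i]; zt=np.percentile(w[:,2],99)
        top=w[w[:,2]>zt-.004]
        (cx,cy),r=cv2.minEnclosingCircle((top[:,:2]*1000).astype(np.float32))
        c=np.array([cx,cy])/1000
        band=w[(w[:,2]>.018)&(w[:,2]<.033)]
        rad=np.hypot(*(band[:,:2]-c).T); toe=band[rad>.027]
        ang=np.degrees(np.arctan2(*(toe[:,:2].mean(0)-c)[::-1])) if len(toe)>3 else np.nan
        out.append((c,zt,r,ang))
        print("pix",st[i][:4],"c",c.round(4),"zt",zt.round(3),"r",round(r,1),"toe",np.round(ang,1),"n",len(toe),"rmax",rad.max().round(4) if len(rad) else None)
    return out
E
python3 - <<'E'
from weights import *
p,d,K,Rm,t=snap("wrist","w4"); weights(p,cloud(d,K,Rm,t),d)
for n in ("scene","side"):
    print(n); p,d,K,Rm,t=snap(n,n+"4"); weights(p,cloud(d,K,Rm,t),d)
st=arm.state();print(st["tcp_pos"])
E
```

```text
pix [271 105  48  49] c [0.4705 0.4105] zt 0.081 r 21.8 toe -126.1 n 112 rmax 0.0454
pix [347 146  44  53] c [0.5778 0.3705] zt 0.08 r 21.7 toe -83.0 n 81 rmax 0.045
pix [229 190  50  49] c [0.429  0.2805] zt 0.08 r 21.8 toe 154.2 n 142 rmax 0.0459
pix [331 202  39  57] c [0.5714 0.2737] zt 0.08 r 21.9 toe 125.2 n 127 rmax 0.0462
scene
pix [378 206  20  28] c [0.4301 0.2805] zt 0.085 r 22.6 toe 69.5 n 6 rmax 0.0464
pix [419 222  25  31] c [0.4706 0.4101] zt 0.085 r 22.4 toe -116.5 n 35 rmax 0.0435
pix [370 241  27  31] c [0.5712 0.2728] zt 0.085 r 22.5 toe 117.5 n 33 rmax 0.0451
pix [399 249  29  32] c [0.5799 0.3701] zt 0.085 r 22.2 toe -81.4 n 42 rmax 0.0462
side
pix [285 157  29  49] c [0.443 0.345] zt 0.083 r 90.5 toe -171.6 n 81 rmax 0.0833
pix [331 160  23  44] c [0.5789 0.3218] zt 0.083 r 71.4 toe -118.8 n 106 rmax 0.0754
[0.51187636 0.36333656 0.3198425 ]
```

View pics/w4.png

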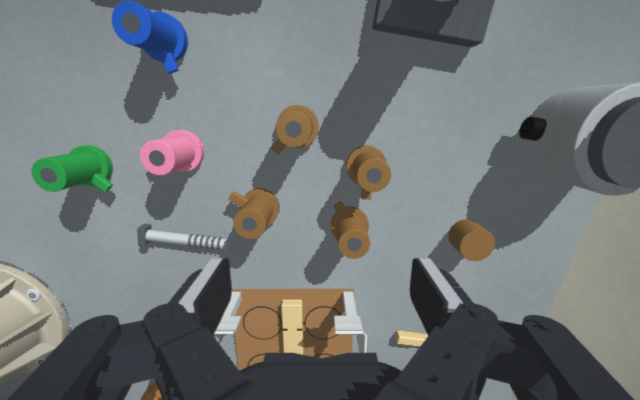

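The wrist view shows the four bronze weights with their toes at (297,128), (368,170), (255,210) and (350,235). Blue, green, pink and the plain round weight at (470,240) are left out. First I pick the one at (350,235), at world (0.571, 0.274), after a close look.

```bash
python3 -c "
from h import *
plan(.5714,.2737,.20,35)"
```

```text
yaw 35 cur 9.1 shift [ 0.2988 -0.2455  0.1122] turn [-0.2878 -0.0012 -0.0017]
yaw 215 cur 9.1 shift [ 0.2988 -0.2455  0.1122] turn [ 1.7122e+00 -2.4000e-03  1.6000e-03]
tcp [0.5119 0.3633 0.3198] q1,q6 [0.488 1.9  ] t 11.275 F [-0.1  0.9  0.2] w 1.001
```

Request:
send_rows:
  moves:
    - [0.1,-0.1,0.04,-0.1,0,0,1]
    - [0.2,-0.2,0.08,-0.2,0,0,1]
    - [0.3,-0.245,0.112,-0.288,0,0,1]
    - [0.3,-0.245,0.112,-0.288,0,0,1]
    - [0.3,-0.245,0.112,-0.288,0,0,1]

```text
time_s: 11.9
tcp_pos: [0.5711, 0.2739, 0.2014]
eef_rot: [0.674, -0.211, 0.675, 0.213]
contact_force: [0.3, 0.3, 0.7]
width: 0.997
```

```bash
cat > close.py <<'E'
# fit a weight model to a close wrist view: axis from top circle edge points, toe angle by silhouette
import sys
from h import *
from scipy.optimize import minimize_scalar
def near(gx,gy,tag,base=0.0,cam_="wrist"):
    p,d,K,Rm,t=snap(cam_,tag); W=cloud(d,K,Rm,t)
    st=arm.state()
    pi=p.astype(float); dist=np.hypot(W[...,0]-gx,W[...,1]-gy)
    Z=W[...,2]-base
    top=(d>0)&(dist<.035)&(Z>.074)&(Z<.088)
    k,lab,s_,_=cv2.connectedComponentsWithStats(top.astype(np.uint8)); i=1+s_[1:,4].argmax(); top=lab==i
    P=W[top]; zt=np.median(P[:,2]); 
    hull=cv2.convexHull((P[:,:2]*1e4).astype(np.float32)); (cx,cy),r=cv2.minEnclosingCircle((P[:,:2]*1e3).astype(np.float32))
    # ellipse centre in image as second estimate (top face at known z=base+.08)
    cn,_=cv2.findContours(top.astype(np.uint8),cv2.RETR_EXTERNAL,cv2.CHAIN_APPROX_NONE)
    (eu,ev),_,_=cv2.fitEllipse(max(cn,key=len))
    ray=Rm@np.array([(eu-K[0,2])/K[0,0],-(ev-K[1,2])/K[1,1],-1]); s=(base+.08-t[2])/ray[2]; ce=(t+s*ray)[:2]
    c=np.array([cx,cy])/1e3
    print("top z",zt.round(4),"circle c",c.round(4),"r",round(r,1),"ellipse c",ce.round(4))
    # toe top points
    rr=np.hypot(W[...,0]-ce[0],W[...,1]-ce[1])
    m=(d>0)&(rr>.029)&(rr<.049)&(Z>.0265)&(Z<.034); q_=W[m][:,:2]-ce
    if m.sum()>5:
        a=np.arctan2(q_[:,1],q_[:,0]); a0=np.arctan2(np.sin(a).mean(),np.cos(a).mean())
        def edges(a): 
            n=q_@[-np.sin(a),np.cos(a)]; return np.percentile(n,3)+np.percentile(n,97)
        for _ in range(20): a0+=.5*edges(a0)/2/.038
        n=q_@[-np.sin(a0),np.cos(a0)]
        print("toe deg",np.degrees(a0).round(2),"n",m.sum(),"width",np.round(np.ptp(n)*1e3,1),"rmax",np.hypot(*q_.T).max().round(4))
    else: print("toe points",m.sum())
    return ce
if __name__=="__main__":
    a=sys.argv; near(float(a[1]),float(a[2]),a[3],float(a[4]) if len(a)>4 else 0, a[5] if len(a)>5 else "wrist")
E
python3 close.py .5714 .2737 w5
```

```text
top z 0.0789 circle c [0.5714 0.2736] r 21.9 ellipse c [0.5706 0.2747]
toe deg 125.57 n 202 width 13.4 rmax 0.0449
```

View pics/w5.png

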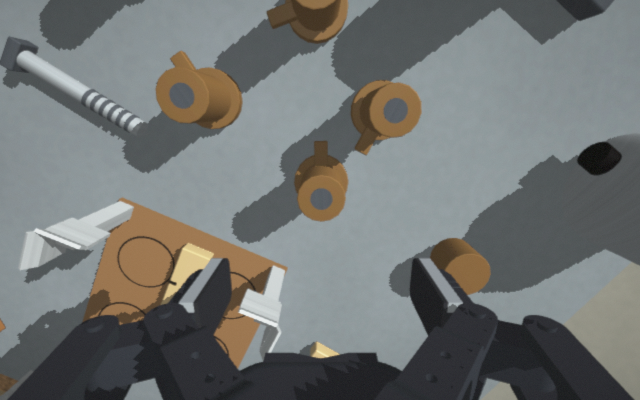

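The close crop shows a bronze weight at (321,195) with its toe straight up, aligned with the tool. Gripping it.

```bash
python3 -c "
from h import *
plan(.5711,.2741,.041,35.6)"
```

```text
yaw 35.6 cur 34.95 shift [ 0.4024 -0.0012 -0.0021] turn [-0.0072  0.0012 -0.0015]
yaw 215.6 cur 34.95 shift [ 0.4024 -0.0012 -0.0021] turn [ 1.9928e+00 -2.4000e-03 -1.8000e-03]
tcp [0.5715 0.2745 0.202 ] q1,q6 [0.32  1.281] t 11.95 F [0.5 0.  1.5] w 1.001
```

Request:
send_rows:
  moves:
    - [0.12,-0.001,-0.002,-0.007,0,0,1]
    - [0.24,-0.001,-0.002,-0.007,0,0,1]
    - [0.34,-0.001,-0.002,-0.007,0,0,1]
    - [0.4,-0.001,-0.002,-0.007,0,0,1]
    - [0.402,-0.001,-0.002,-0.007,0,0,1]
    - [0.402,-0.001,-0.002,-0.007,0,0,-1]
    - [0.402,-0.001,-0.002,-0.007,0,0,-1]
    - [0.402,-0.001,-0.002,-0.007,0,0,-1]
    - [0.402,-0.001,-0.002,-0.007,0,0,-1]
  squeeze: 70

```text
time_s: 13.08
tcp_pos: [0.5721, 0.2747, 0.0434]
eef_rot: [0.675, -0.215, 0.672, 0.217]
contact_force: [-1.8, -0.3, 5.3]
width: 0.498
```

```bash
python3 -c "
from h import *
plan(.4544,.0688,.22,-80.7)"
```

```text
yaw -80.7 cur 35.58 shift [-0.4446 -0.2465 -0.5367] turn [ 1.292e+00  8.000e-04 -3.800e-03]
yaw 99.3 cur 35.58 shift [-0.4446 -0.2465 -0.5367] turn [-7.08e-01  3.30e-03  7.00e-04]
tcp [0.5721 0.2747 0.0434] q1,q6 [0.32 1.27] t 13.075 F [-1.8 -0.3  5.3] w 0.498
```

Request:
send_rows:
  moves:
    - [-0.05,0,0,0,0,0,-1]
    - [-0.12,0,0,0,0,0,-1]
    - [-0.22,0,0,0,0,0,-1]
    - [-0.34,0,0,0,0,0,-1]
    - [-0.45,0,0,0,0,0,-1]
    - [-0.45,-0.08,-0.18,0.11,0,0,-1]
    - [-0.45,-0.16,-0.36,0.22,0,0,-1]
    - [-0.45,-0.246,-0.536,0.33,0,0,-1]
    - [-0.45,-0.246,-0.536,0.44,0,0,-1]
    - [-0.45,-0.246,-0.536,0.55,0,0,-1]

```text
time_s: 14.32
tcp_pos: [0.4518, 0.0667, 0.2222]
eef_rot: [0.702, 0.091, 0.701, -0.088]
contact_force: [0.7, 1.4, -5.3]
width: 0.499
```

```bash
python3 -c "
from h import *
plan(.4544,.0688,.22,-80.7); snap('wrist','w6')"
```

```text
yaw -80.7 cur -14.5 shift [0.0054 0.0067 0.0049] turn [ 0.7355 -0.0013 -0.0021]
yaw 99.3 cur -14.5 shift [0.0054 0.0067 0.0049] turn [-1.2645  0.0024 -0.0014]
tcp [0.4518 0.0667 0.2222] q1,q6 [-0.032  1.792] t 14.325 F [ 0.7  1.4 -5.3] w 0.499
```

View pics/w6.png

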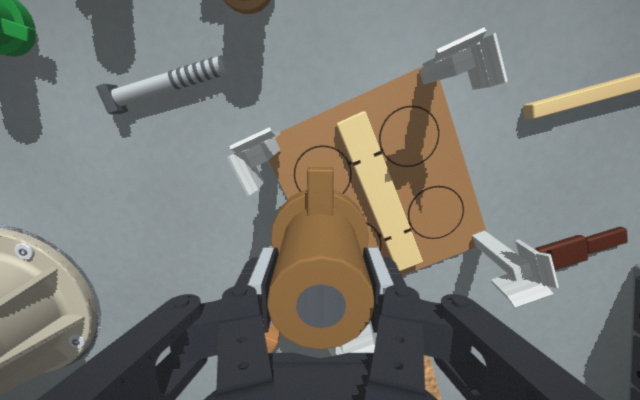

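The weight is held, toe straight up at (320,190). Finishing the turn.

Request:
send_rows:
  moves:
    - [0.005,0.007,0.005,0.11,0,0,-1]
    - [0.005,0.007,0.005,0.22,0,0,-1]
    - [0.005,0.007,0.005,0.33,0,0,-1]
    - [0.005,0.007,0.005,0.44,0,0,-1]
    - [0.005,0.007,0.005,0.55,0,0,-1]
    - [0.005,0.007,0.005,0.66,0,0,-1]
    - [0.005,0.007,0.005,0.735,0,0,-1]
    - [0.005,0.007,0.005,0.735,0,0,-1]
    - [0.005,0.007,0.005,0.735,0,0,-1]

```text
time_s: 15.5
tcp_pos: [0.4556, 0.0701, 0.2203]
eef_rot: [0.539, 0.459, 0.539, -0.456]
contact_force: [0.5, -0.4, -4.3]
width: 0.497
```

```bash
cat > held.py <<'E'
from h import *
import sys
def held(tag):
    p,d=vision.snapshot("wrist"); m=vision.camera_model("wrist"); K=m["intrinsics"]; M=m["mount"]
    cv2.imwrite(f"pics/{tag}.png",p[:,:,::-1]); 
    T=cloud(d,K,M[:3,:3],M[:3,3]); np.savez(tag+".npz",p=p,d=d,T=T)
    pi=p.astype(float); br=(pi[...,0]>1.25*pi[...,2])
    near=(d>0)&(np.hypot(T[...,1],T[...,2])<.06)&(T[...,0]>-.06)&(T[...,0]<.05)&br
    top=near&(np.hypot(T[...,1],T[...,2])<.03)&(T[...,0]<-.02)
    P=T[top]; zt=np.percentile(P[:,0],10); P=P[P[:,0]<zt+.004]
    (a,b),r=cv2.minEnclosingCircle((P[:,1:]*1e3).astype(np.float32))
    print("top at x",zt.round(4),"circle y,z mm",round(a,2),round(b,2),"r",round(r,2))
    # toe: top face at zt+.051
    rr=np.hypot(T[...,1]-a/1e3,T[...,2]-b/1e3)
    tm=near&(T[...,0]>zt+.046)&(T[...,0]<zt+.0535)&(rr>.029)&(rr<.05); Q=T[tm]
    if len(Q)>10:
        n=Q[:,2]; print("toe n",len(Q),"z lo/hi",np.percentile(n,2).round(4),np.percentile(n,98).round(4),"y max",Q[:,1].max().round(4),"x",np.median(Q[:,0]).round(4))
        far=Q[Q[:,1]>np.percentile(Q[:,1],50)]; nr=Q[Q[:,1]<=np.percentile(Q[:,1],50)]
        mid=lambda q_:(np.percentile(q_[:,2],2)+np.percentile(q_[:,2],98))/2
        print("mid near/far",mid(nr).round(4),nr[:,1].mean().round(4),mid(far).round(4),far[:,1].mean().round(4))
held(sys.argv[1])
E
python3 held.py w7; python3 -c "
from h import *
plan(.4544,.0688,.052,-80.67)"
```

```text
top at x -0.0362 circle y,z mm -0.66 0.73 r 22.38
toe n 833 z lo/hi -0.0063 0.0073 y max 0.0451 x 0.0156
mid near/far 0.0005 0.0325 0.0005 0.0409
yaw -80.67 cur -80.73 shift [ 0.4207 -0.0047  0.0041] turn [-0.0006 -0.0024 -0.0018]
yaw 99.33 cur -80.73 shift [ 0.4207 -0.0047  0.0041] turn [ 1.9994 -0.0029  0.0038]
tcp [0.4556 0.07   0.2203] q1,q6 [-0.025  2.955] t 15.55 F [ 0.1  0.5 -4.9] w 0.499
```

View pics/w7.png

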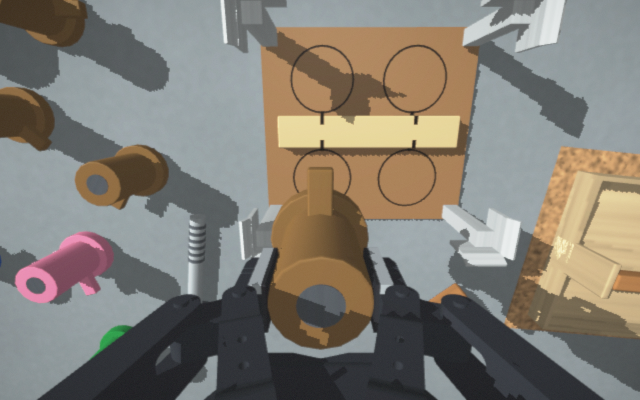

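```bash
cat > ringchk.py <<'E'
from h import *
from scipy.optimize import least_squares
import sys
def chk(p,K,Rm,t,which):
    s=.0003;x0,x1,y0,y1=.36,.67,-.12,.20
    o=cv2.cvtColor(ortho(p,None,K,Rm,t,x0,x1,y0,y1,.006,s),cv2.COLOR_RGB2GRAY).astype(float)
    dark=(cv2.GaussianBlur(o,(0,0),12)-cv2.GaussianBlur(o,(0,0),1.5)).astype(np.float32)
    th=np.radians(9.33);c0=np.array([.5156,.0283]);A=np.array([[np.cos(th),-np.sin(th)],[np.sin(th),np.cos(th)]])
    for sx,sy in which:
        g=c0+A@[sx*.054,sy*.05]; rr=np.arange(.029,.040,.0002); pts=[]
        for a in np.linspace(0,2*np.pi,180,endpoint=False):
            xy=g+rr[:,None]*[np.cos(a),np.sin(a)]
            v=cv2.remap(dark,((y1-xy[:,1])/s).astype(np.float32)[None],((x1-xy[:,0])/s).astype(np.float32)[None],cv2.INTER_LINEAR)[0]
            if v.max()>6: pts.append(xy[v.argmax()])
        pts=np.array(pts); r=least_squares(lambda q_:np.hypot(*(pts-q_[:2]).T)-q_[2],[*g,.0345],loss="soft_l1",f_scale=.0005)
        print((sx,sy),"delta mm vs stored",((r.x[:2]-g)*1e3).round(2),"r",r.x[2].round(4),len(pts))
if __name__=="__main__":
    f=np.load(sys.argv[1]+".npz")
    st=arm.state(); K,Rm,t=cam("wrist",st) if "K" not in f else (f["K"],f["R"],f["t"])
    chk(f["p"],K,Rm,t,[(1,1),(1,-1),(-1,1),(-1,-1)])
E
python3 ringchk.py w7; for n in scene side; do python3 - <<E
from ringchk import *
p,d,K,Rm,t=snap("$n","chk_$n"); print("$n"); chk(p,K,Rm,t,[(1,1),(1,-1),(-1,1),(-1,-1)])
E
done
```

```text
(1, 1) delta mm vs stored [ 0.03 -0.41] r 0.0334 180
(1, -1) delta mm vs stored [-0.15 -0.26] r 0.0334 180
(-1, 1) delta mm vs stored [ 0.44 -0.26] r 0.0333 143
(-1, -1) delta mm vs stored [ 0.12 -0.16] r 0.0334 180
scene
(1, 1) delta mm vs stored [-3.93 -0.93] r 0.0336 153
(1, -1) delta mm vs stored [-3.73 -1.41] r 0.0337 172
(-1, 1) delta mm vs stored [-4.43 -1.25] r 0.0338 122
(-1, -1) delta mm vs stored [-4.46 -1.73] r 0.0336 118
side
(1, 1) delta mm vs stored [0.26 2.54] r 0.0337 143
(1, -1) delta mm vs stored [0.37 2.78] r 0.0338 145
(-1, 1) delta mm vs stored [0.59 2.84] r 0.0339 162
(-1, -1) delta mm vs stored [0.6  2.79] r 0.034 138
```

Request:
send_rows:
  moves:
    - [0.05,-0.003,0.003,0,0,0,-1]
    - [0.12,-0.003,0.003,0,0,0,-1]
    - [0.2,-0.003,0.003,0,0,0,-1]
    - [0.28,-0.003,0.003,0,0,0,-1]
    - [0.35,-0.003,0.003,0,0,0,-1]
    - [0.39,-0.003,0.003,0,0,0,-1]
    - [0.41,-0.003,0.003,0,0,0,-1]
    - [0.41,-0.003,0.003,0,0,0,-1]

```text
time_s: 16.65
tcp_pos: [0.4549, 0.0693, 0.0562]
eef_rot: [0.538, 0.46, 0.539, -0.457]
contact_force: [-0.4, -0.5, -5.4]
width: 0.498
```

```bash
python3 -c "
from h import *
plan(.4544,.0688,.0494,-80.67)"
```

```text
yaw -80.67 cur -80.76 shift [ 0.0169 -0.0016  0.001 ] turn [-0.001  -0.0025 -0.0015]
yaw 99.33 cur -80.76 shift [ 0.0169 -0.0016  0.001 ] turn [ 1.999  -0.0024  0.0039]
tcp [0.4549 0.0693 0.0562] q1,q6 [-0.026  2.954] t 16.65 F [-0.4 -0.5 -5.4] w 0.498
```

Request:
send_rows:
  moves:
    - [0.005,0,0,0,0,0,-1]
    - [0.009,0,0,0,0,0,-1]
    - [0.012,0,0,0,0,0,-1]
    - [0.014,0,0,0,0,0,-1]
    - [0.0155,0,0,0,0,0,-1]
    - [0.0155,0,0,0,0,0,-1]

```text
time_s: 17.4
tcp_pos: [0.4549, 0.0693, 0.0499]
eef_rot: [0.538, 0.46, 0.539, -0.457]
contact_force: [-0.8, -0.5, -4.5]
width: 0.495
```

Request:
send_rows:
  moves:
    - [0.001,0,0,0,0,0,-1]
    - [0.002,0,0,0,0,0,-1]
    - [0.003,0,0,0,0,0,-1]
    - [0.003,0,0,0,0,0,-1]

```text
time_s: 17.9
tcp_pos: [0.4552, 0.0694, 0.0496]
eef_rot: [0.538, 0.46, 0.539, -0.456]
contact_force: [-2.7, 0.9, 4.6]
width: 0.498
```

Contact. Releasing, rising and checking.

Request:
send_rows:
  moves:
    - [0.001,0,0,0,0,0,0.2]
    - [0,0,0,0,0,0,0.5]
    - [0,0,0,0,0,0,0.9]
    - [-0.04,0,0,0,0,0,1]
    - [-0.1,0,0,0,0,0,1]
    - [-0.2,0,0,0,0,0,1]
    - [-0.32,0,0,0,0,0,1]
    - [-0.45,0,0,0,0,0,1]
    - [-0.45,0,0,0,0,0,1]

```text
time_s: 19.02
tcp_pos: [0.4575, 0.0685, 0.2338]
eef_rot: [0.541, 0.462, 0.537, -0.455]
contact_force: [0.9, 0.2, -0.3]
width: 0.996
```

```bash
python3 close.py .4544 .0688 w8 .006; python3 ringchk.py w8; python3 -c "
from h import *
plan(.429,.2805,.25,64)"
```

```text
top z 0.0849 circle c [0.454  0.0695] r 22.0 ellipse c [0.4555 0.0695]
toe deg 9.31 n 173 width 13.4 rmax 0.0443
(1, 1) delta mm vs stored [-0.12 -0.26] r 0.0334 180
(1, -1) delta mm vs stored [-0.16 -0.13] r 0.0334 180
(-1, 1) delta mm vs stored [ 0.64 -0.28] r 0.0333 142
(-1, -1) delta mm vs stored [ 0.11 -0.04] r 0.0334 180
yaw 64 cur -80.76 shift [-0.0448  0.0183 -0.5341] turn [-1.6085  0.0055 -0.0043]
yaw 244 cur -80.76 shift [-0.0448  0.0183 -0.5341] turn [ 0.3915 -0.0033 -0.0042]
tcp [0.4562 0.0685 0.2314] q1,q6 [-0.028  2.952] t 19.075 F [-0.6 -0.5 -0. ] w 1.0
```

View pics/w8.png

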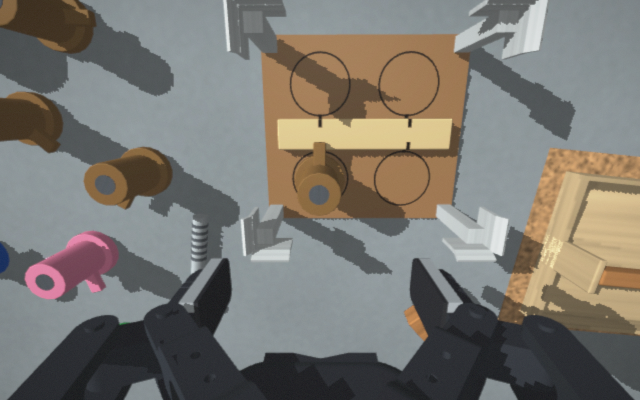

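The first weight stands within 1 mm of its bay, toe at 9.3°. Next is the weight at (0.429, 0.2805).

Request:
send_rows:
  moves:
    - [-0.05,0,-0.1,-0.11,0,0,1]
    - [-0.05,0,-0.2,-0.22,0,0,1]
    - [-0.05,0,-0.3,-0.33,0,0,1]
    - [-0.05,0,-0.4,-0.44,0,0,1]
    - [-0.05,0.01,-0.5,-0.55,0,0,1]
    - [-0.05,0.018,-0.534,-0.66,0,0,1]
    - [-0.05,0.018,-0.534,-0.77,0,0,1]
    - [-0.05,0.018,-0.534,-0.88,0,0,1]
    - [-0.05,0.018,-0.534,-0.98,0,0,1]

```text
time_s: 20.2
tcp_pos: [0.428, 0.2802, 0.25]
eef_rot: [0.707, -0.047, 0.704, 0.049]
contact_force: [-0.4, 0.1, 0.4]
width: 0.998
```

```bash
python3 -c "
from h import *
plan(.429,.2805,.20,64)"
```

```text
yaw 64 cur 7.76 shift [1.251e-01 1.000e-04 1.900e-03] turn [-6.249e-01  3.300e-03  1.000e-04]
yaw 244 cur 7.76 shift [1.251e-01 1.000e-04 1.900e-03] turn [ 1.3751e+00  1.0000e-04 -3.9000e-03]
tcp [0.428  0.2802 0.25  ] q1,q6 [0.422 1.858] t 20.2 F [-0.4  0.1  0.4] w 0.998
```

Request:
send_rows:
  moves:
    - [0.05,0,0.002,-0.11,0,0,1]
    - [0.1,0,0.002,-0.22,0,0,1]
    - [0.125,0,0.002,-0.33,0,0,1]
    - [0.125,0,0.002,-0.44,0,0,1]
    - [0.125,0,0.002,-0.55,0,0,1]
    - [0.125,0,0.002,-0.625,0,0,1]
    - [0.125,0,0.002,-0.625,0,0,1]
    - [0.125,0,0.002,-0.625,0,0,1]

```text
time_s: 21.2
tcp_pos: [0.4286, 0.2803, 0.1991]
eef_rot: [0.601, -0.374, 0.599, 0.374]
contact_force: [-0.7, -0.4, -0.1]
width: 1.005
```

```bash
python3 close.py .429 .2805 w9; python3 -c "
from h import *
plan(.4293,.2805,.041,64)"
```

```text
top z 0.0789 circle c [0.4287 0.2804] r 21.9 ellipse c [0.4275 0.2809]
toe deg 155.78 n 207 width 13.5 rmax 0.0447
yaw 64 cur 63.92 shift [ 3.96e-01 -5.00e-04 -2.00e-04] turn [-0.0009  0.0022  0.0011]
yaw 244 cur 63.92 shift [ 3.96e-01 -5.00e-04 -2.00e-04] turn [ 1.9991e+00  1.7000e-03 -3.4000e-03]
tcp [0.4287 0.2803 0.1994] q1,q6 [0.422 0.877] t 21.25 F [ 0.   0.1 -0.6] w 0.999
```

View pics/w9.png

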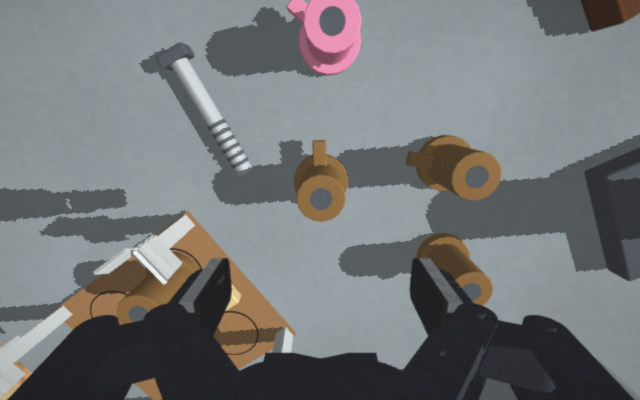

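Request:
send_rows:
  moves:
    - [0.12,-0.001,0,-0.017,0.002,0,1]
    - [0.24,-0.001,0,-0.017,0.002,0,1]
    - [0.34,-0.001,0,-0.017,0.002,0,1]
    - [0.39,-0.001,0,-0.017,0.002,0,1]
    - [0.396,-0.001,0,-0.017,0.002,0,1]
    - [0.396,-0.001,0,-0.017,0.002,0,-1]
    - [0.396,-0.001,0,-0.017,0.002,0,-1]
    - [0.396,-0.001,0,-0.017,0.002,0,-1]
    - [0.396,-0.001,0,-0.017,0.002,0,-1]

```text
time_s: 22.38
tcp_pos: [0.4305, 0.2808, 0.0424]
eef_rot: [0.596, -0.383, 0.594, 0.381]
contact_force: [-0.7, -2.1, 6.8]
width: 0.498
```

```bash
python3 -c "
from h import *
plan(.4706,-.0299,.22,-80.7)"
```

```text
yaw -80.7 cur 65.44 shift [-0.4437 -0.4157 -0.6639] turn [ 1.6237e+00  3.4000e-03 -6.0000e-04]
yaw 99.3 cur 65.44 shift [-0.4437 -0.4157 -0.6639] turn [-0.3763  0.0005  0.0026]
tcp [0.4305 0.2808 0.0424] q1,q6 [0.423 0.851] t 22.375 F [-0.7 -2.1  6.8] w 0.498
```

Request:
send_rows:
  moves:
    - [-0.05,0,0,0,0,0,-1]
    - [-0.12,0,0,0,0,0,-1]
    - [-0.22,0,0,0,0,0,-1]
    - [-0.34,0,0,0,0,0,-1]
    - [-0.45,0,0,0.05,0,0,-1]
    - [-0.46,-0.08,-0.13,0.16,0,0,-1]
    - [-0.46,-0.16,-0.26,0.27,0,0,-1]
    - [-0.46,-0.24,-0.39,0.38,0,0,-1]
    - [-0.46,-0.32,-0.52,0.49,0,0,-1]
    - [-0.46,-0.4,-0.64,0.6,0,0,-1]

```text
time_s: 23.62
tcp_pos: [0.4682, -0.0204, 0.2263]
eef_rot: [0.705, -0.068, 0.702, 0.068]
contact_force: [1.7, -0.4, -4.3]
width: 0.498
```

```bash
python3 -c "
from h import *
plan(.4706,-.0299,.22,-80.7)"
```

```text
yaw -80.7 cur 11.1 shift [ 0.0158 -0.0244  0.0012] turn [ 1.02    0.002  -0.0017]
yaw 99.3 cur 11.1 shift [ 0.0158 -0.0244  0.0012] turn [-0.98    0.0017  0.002 ]
tcp [ 0.4682 -0.0204  0.2263] q1,q6 [-0.216  1.161] t 23.625 F [ 1.7 -0.4 -4.3] w 0.498
```

Request:
send_rows:
  moves:
    - [0.016,-0.024,0.001,0.11,0,0,-1]
    - [0.016,-0.024,0.001,0.22,0,0,-1]
    - [0.016,-0.024,0.001,0.33,0,0,-1]
    - [0.016,-0.024,0.001,0.44,0,0,-1]
    - [0.016,-0.024,0.001,0.55,0,0,-1]
    - [0.016,-0.024,0.001,0.66,0,0,-1]
    - [0.016,-0.024,0.001,0.77,0,0,-1]
    - [0.016,-0.024,0.001,0.88,0,0,-1]
    - [0.016,-0.024,0.001,0.99,0,0,-1]
    - [0.016,-0.024,0.001,1.0,0,0,-1]

```text
time_s: 24.88
tcp_pos: [0.4699, -0.0296, 0.2195]
eef_rot: [0.547, 0.45, 0.546, -0.448]
contact_force: [0.8, -0.2, -5.6]
width: 0.501
```

```bash
sleep 0; python3 held.py w10; python3 -c "
from h import *
plan(.4706,-.0299,.056,-80.67)"
```

```text
top at x -0.0372 circle y,z mm -0.18 2.23 r 23.61
toe n 915 z lo/hi -0.0068 0.0067 y max 0.0467 x 0.0144
mid near/far 0.0001 0.0332 -0.0001 0.0422
yaw -80.67 cur -78.81 shift [0.4091 0.     0.001 ] turn [ 0.0207 -0.0001 -0.0019]
yaw 99.33 cur -78.81 shift [0.4091 0.     0.001 ] turn [-1.9793e+00  2.9000e-03 -2.0000e-04]
tcp [ 0.47   -0.0296  0.2196] q1,q6 [-0.234  2.712] t 24.925 F [-0.8  0.1 -4.6] w 0.501
```

View pics/w10.png

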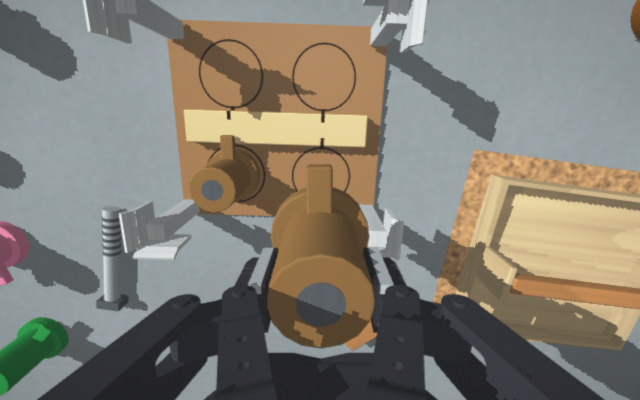

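The weight is held with its toe straight at (320,190), and bay 2's ring is ahead at (322,170). Descending.

Request:
send_rows:
  moves:
    - [0.05,-0.001,0.001,0.02,0,0,-1]
    - [0.12,-0.001,0.001,0.021,0,0,-1]
    - [0.2,-0.001,0.001,0.021,0,0,-1]
    - [0.28,-0.001,0.001,0.021,0,0,-1]
    - [0.35,-0.001,0.001,0.021,0,0,-1]
    - [0.39,-0.001,0.001,0.021,0,0,-1]
    - [0.409,-0.001,0.001,0.021,0,0,-1]
    - [0.409,-0.001,0.001,0.021,0,0,-1]

```text
time_s: 25.92
tcp_pos: [0.47, -0.0299, 0.0558]
eef_rot: [0.54, 0.458, 0.539, -0.457]
contact_force: [0.0, 0.1, -4.2]
width: 0.5
```

```bash
python3 -c "
from h import *
plan(.4706,-.0299,.0488,-80.67)"
```

```text
yaw -80.67 cur -80.63 shift [0.0176 0.0016 0.0003] turn [ 0.0004 -0.0003 -0.0014]
yaw 99.33 cur -80.63 shift [0.0176 0.0016 0.0003] turn [-1.9996e+00  2.2000e-03 -5.0000e-04]
tcp [ 0.47   -0.0299  0.0558] q1,q6 [-0.235  2.743] t 25.925 F [ 0.   0.1 -4.2] w 0.5
```

Request:
send_rows:
  moves:
    - [0.005,0,0,0,0,0,-1]
    - [0.01,0,0,0,0,0,-1]
    - [0.013,0,0,0,0,0,-1]
    - [0.015,0,0,0,0,0,-1]
    - [0.017,0,0,0,0,0,-1]
    - [0.0175,0,0,0,0,0,-1]
    - [0.0175,0,0,0,0,0,-1]

```text
time_s: 26.8
tcp_pos: [0.47, -0.0299, 0.0488]
eef_rot: [0.54, 0.458, 0.539, -0.457]
contact_force: [-1.4, -0.2, -4.4]
width: 0.498
```

Request:
send_rows:
  moves:
    - [0.001,0,0,0,0,0,-1]
    - [0.002,0,0,0,0,0,-1]
    - [0.003,0,0,0,0,0,-1]
    - [0.003,0,0,0,0,0,-1]

```text
time_s: 27.3
tcp_pos: [0.4703, -0.0299, 0.0485]
eef_rot: [0.54, 0.458, 0.539, -0.457]
contact_force: [-2.6, 1.0, 5.6]
width: 0.498
```

Request:
send_rows:
  moves:
    - [0.001,0,0,0,0,0,0.2]
    - [0,0,0,0,0,0,0.5]
    - [0,0,0,0,0,0,0.9]
    - [-0.04,0,0,0,0,0,1]
    - [-0.1,0,0,0,0,0,1]
    - [-0.2,0,0,0,0,0,1]
    - [-0.32,0,0,0,0,0,1]
    - [-0.45,0,0,0,0,0,1]
    - [-0.45,0,0,0,0,0,1]

```text
time_s: 28.42
tcp_pos: [0.4724, -0.0306, 0.2327]
eef_rot: [0.543, 0.46, 0.536, -0.455]
contact_force: [0.0, -0.1, -0.4]
width: 1.002
```

```bash
python3 close.py .4706 -.0299 w11 .006; python3 -c "
from weights import *
for n in ['scene']:
    p,d,K,Rm,t=snap(n,'s11'); weights(p,cloud(d,K,Rm,t),d,reg=(.33,.70,-.06,.48))
plan(.5778,.3705,.25,187)"
```

```text
top z 0.085 circle c [ 0.4711 -0.0298] r 21.9 ellipse c [ 0.4723 -0.0297]
toe deg 10.25 n 187 width 13.5 rmax 0.0447
pix [269 198  65  42] c [0.4629 0.0194] zt 0.091 r 70.9 toe 14.2 n 789 rmax 0.1189
pix [429 215  25  30] c [0.4366 0.4368] zt 0.085 r 23.6 toe -124.1 n 26 rmax 0.0433
pix [399 249  29  32] c [0.5793 0.3687] zt 0.085 r 22.0 toe -79.8 n 41 rmax 0.0452
yaw 187 cur -80.63 shift [-0.0517  0.4291 -0.9442] turn [ 1.0264 -0.0021 -0.0022]
yaw 367 cur -80.63 shift [-0.0517  0.4291 -0.9442] turn [-0.9736  0.0022 -0.0021]
tcp [ 0.4701 -0.0301  0.2287] q1,q6 [-0.236  2.742] t 28.525 F [-0.7 -0.1 -0.6] w 1.001
```

View pics/w11.png

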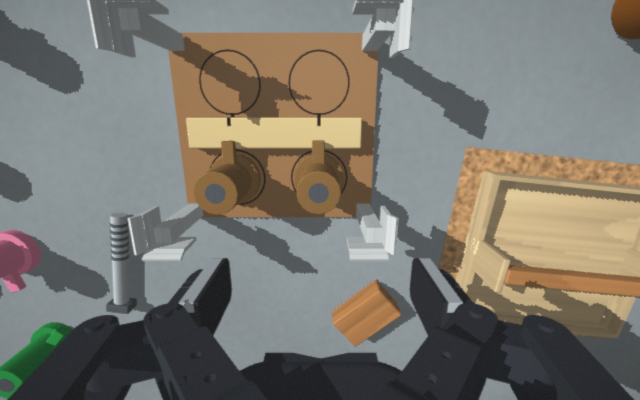

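View pics/s11.png

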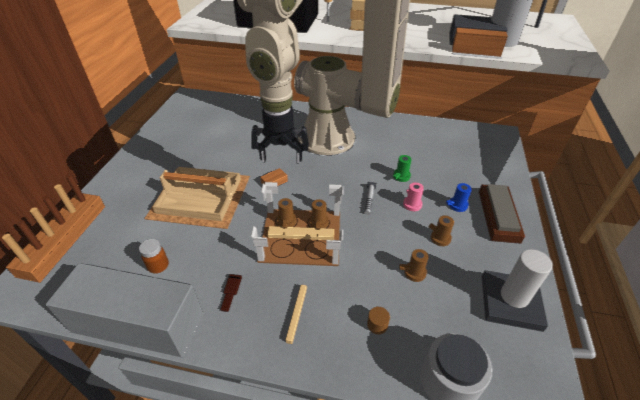

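One weight has been knocked, from (0.4705, 0.4105) to about (0.437, 0.437). The two placed weights are good. On to the weight at (0.578, 0.3705), turning the safe way round.

Request:
send_rows:
  moves:
    - [-0.05,0.04,-0.1,-0.11,0,0,1]
    - [-0.05,0.08,-0.2,-0.22,0,0,1]
    - [-0.05,0.12,-0.3,-0.33,0,0,1]
    - [-0.05,0.17,-0.4,-0.44,0,0,1]
    - [-0.05,0.22,-0.5,-0.55,0,0,1]
    - [-0.05,0.26,-0.6,-0.66,0,0,1]
    - [-0.05,0.31,-0.7,-0.77,0,0,1]
    - [-0.05,0.37,-0.82,-0.88,0,0,1]
    - [-0.05,0.429,-0.944,-0.99,0,0,1]
    - [-0.05,0.429,-0.944,-1,0,0,1]

```text
time_s: 29.78
tcp_pos: [0.5771, 0.3735, 0.2444]
eef_rot: [0.704, -0.06, 0.705, 0.059]
contact_force: [0.6, -0.4, -0.6]
width: 1.002
```

```bash
python3 -c "
from h import *
plan(.5785,.370,.25,187)"
```

```text
yaw 187 cur 9.67 shift [-0.014  -0.0091  0.0021] turn [-1.9704e+00 -1.4000e-03 -1.2000e-03]
yaw 367 cur 9.67 shift [-0.014  -0.0091  0.0021] turn [ 0.0296 -0.0008  0.0009]
tcp [0.5771 0.3735 0.2444] q1,q6 [0.458 1.86 ] t 29.775 F [ 0.6 -0.4 -0.6] w 1.002
```

Request:
send_rows:
  moves:
    - [0,-0.009,0.002,-0.11,0,0,1]
    - [0,-0.009,0.002,-0.22,0,0,1]
    - [0,-0.009,0.002,-0.33,0,0,1]
    - [0,-0.009,0.002,-0.44,0,0,1]
    - [0,-0.009,0.002,-0.55,0,0,1]
    - [0,-0.009,0.002,-0.66,0,0,1]
    - [0,-0.009,0.002,-0.77,0,0,1]
    - [0,-0.009,0.002,-0.88,0,0,1]
    - [0,-0.009,0.002,-0.99,0,0,1]
    - [0,-0.009,0.002,-1,0,0,1]

```text
time_s: 31.02
tcp_pos: [0.5779, 0.3688, 0.2431]
eef_rot: [0.455, -0.54, 0.458, 0.54]
contact_force: [0.8, -0.0, 0.8]
width: 0.997
```

```bash
python3 -c "
from h import *
plan(.5785,.370,.20,187)"
```

```text
yaw 187 cur 99.52 shift [ 0.1077 -0.0024  0.003 ] turn [-9.72e-01  6.00e-04 -3.00e-03]
yaw 367 cur 99.52 shift [ 0.1077 -0.0024  0.003 ] turn [ 1.028e+00 -3.000e-03 -6.000e-04]
tcp [0.5779 0.3688 0.2431] q1,q6 [0.452 0.285] t 31.025 F [ 0.8 -0.   0.8] w 0.997
```

Request:
send_rows:
  moves:
    - [0.03,-0.002,0.003,-0.11,0,0,1]
    - [0.06,-0.002,0.003,-0.22,0,0,1]
    - [0.1,-0.002,0.003,-0.33,0,0,1]
    - [0.108,-0.002,0.003,-0.44,0,0,1]
    - [0.108,-0.002,0.003,-0.55,0,0,1]
    - [0.108,-0.002,0.003,-0.66,0,0,1]
    - [0.108,-0.002,0.003,-0.77,0,0,1]
    - [0.108,-0.002,0.003,-0.88,0,0,1]
    - [0.108,-0.002,0.003,-0.972,0,0,1]
    - [0.108,-0.002,0.003,-0.972,0,0,1]

```text
time_s: 32.28
tcp_pos: [0.578, 0.3693, 0.1992]
eef_rot: [-0.043, -0.704, -0.04, 0.707]
contact_force: [0.1, 0.2, -0.3]
width: 1.001
```

```bash
python3 close.py .5785 .370 w12; python3 -c "
from h import *
plan(.5785,.370,.041,187)"
```

```text
top z 0.0791 circle c [0.578  0.3701] r 21.9 ellipse c [0.5782 0.3688]
toe deg -82.06 n 199 width 14.0 rmax 0.0444
yaw 187 cur -173.3 shift [ 0.3958 -0.0026 -0.0032] turn [-0.0033  0.0029 -0.0019]
yaw 367 cur -173.3 shift [ 0.3958 -0.0026 -0.0032] turn [ 1.9967 -0.003  -0.0046]
tcp [0.578  0.3694 0.1993] q1,q6 [ 0.452 -1.236] t 32.325 F [ 0.3 -0.5  0.5] w 1.003
```

View pics/w12.png

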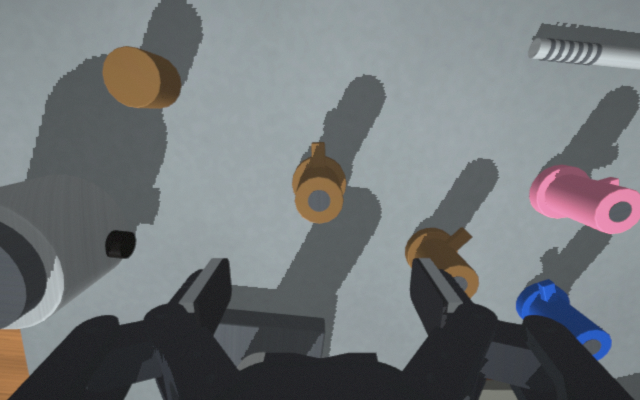

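The close view shows the bronze weight at (319,195) with its toe up. Gripping it.

Request:
send_rows:
  moves:
    - [0.12,-0.001,0,-0.013,0.002,0,1]
    - [0.24,-0.001,0,-0.013,0.002,0,1]
    - [0.34,-0.001,0,-0.013,0.002,0,1]
    - [0.39,-0.001,0,-0.013,0.002,0,1]
    - [0.396,-0.001,0,-0.013,0.002,0,1]
    - [0.396,-0.001,0,-0.013,0.002,0,-1]
    - [0.396,-0.001,0,-0.013,0.002,0,-1]
    - [0.396,-0.001,0,-0.013,0.002,0,-1]
    - [0.396,-0.001,0,-0.013,0.002,0,-1]

```text
time_s: 33.45
tcp_pos: [0.5786, 0.3698, 0.0428]
eef_rot: [0.049, 0.706, 0.048, -0.705]
contact_force: [1.3, -0.8, 6.3]
width: 0.501
```

```bash
python3 -c "
from h import *
plan(.5606,.0861,.22,99.33)"
```

```text
yaw 99.33 cur -172.15 shift [-0.4418  0.6972  0.1407] turn [ 9.836e-01 -1.900e-03 -1.000e-04]
yaw 279.33 cur -172.15 shift [-0.4418  0.6972  0.1407] turn [-1.0164e+00  1.0000e-04 -1.9000e-03]
tcp [0.5786 0.3698 0.0428] q1,q6 [ 0.453 -1.255] t 33.45 F [ 1.3 -0.8  6.3] w 0.501
```

Request:
send_rows:
  moves:
    - [-0.05,0,0,0,0,0,-1]
    - [-0.12,0,0,0,0,0,-1]
    - [-0.22,0,0,0.05,0,0,-1]
    - [-0.34,0,0,0.1,0,0,-1]
    - [-0.44,0.05,0.02,0.2,0,0,-1]
    - [-0.45,0.17,0.04,0.31,0,0,-1]
    - [-0.45,0.3,0.06,0.42,0,0,-1]
    - [-0.45,0.43,0.09,0.53,0,0,-1]
    - [-0.45,0.56,0.12,0.64,0,0,-1]
    - [-0.45,0.697,0.141,0.75,0,0,-1]

```text
time_s: 34.7
tcp_pos: [0.559, 0.0847, 0.2222]
eef_rot: [-0.353, 0.613, -0.354, -0.612]
contact_force: [1.7, 0.4, -5.2]
width: 0.502
```

```bash
python3 -c "
from h import *
plan(.5606,.0861,.22,99.33)"
```

```text
yaw 99.33 cur 120.05 shift [ 0.0056 -0.0052  0.001 ] turn [ 0.2302 -0.0009 -0.0006]
yaw 279.33 cur 120.05 shift [ 0.0056 -0.0052  0.001 ] turn [-1.7698e+00  8.0000e-04 -1.2000e-03]
tcp [0.559  0.0847 0.2222] q1,q6 [ 0.009 -0.515] t 34.7 F [ 1.7  0.4 -5.2] w 0.502
```

Request:
send_rows:
  moves:
    - [0.005,-0.005,0.001,0.11,0,0,-1]
    - [0.005,-0.005,0.001,0.23,0,0,-1]
    - [0.005,-0.005,0.001,0.23,0,0,-1]
    - [0.005,-0.005,0.001,0.23,0,0,-1]

```text
time_s: 35.2
tcp_pos: [0.5601, 0.0862, 0.2197]
eef_rot: [0.456, -0.54, 0.458, 0.54]
contact_force: [-0.1, 0.5, -5.0]
width: 0.502
```

```bash
python3 held.py w13; python3 ringchk.py w13;  python3 -c "
from h import *
plan(.5606,.0861,.056,99.33)"
```

```text
top at x -0.0367 circle y,z mm -0.22 -0.57 r 22.24
toe n 846 z lo/hi -0.0076 0.0061 y max 0.0457 x 0.0151
mid near/far -0.0008 0.0329 -0.0007 0.0414
(1, 1) delta mm vs stored [-0.21 -0.14] r 0.0332 166
(1, -1) delta mm vs stored [ 0.04 -0.05] r 0.0334 180
(-1, 1) delta mm vs stored [-0.45 -0.18] r 0.0338 171
(-1, -1) delta mm vs stored [ 0.4  -0.84] r 0.034 155
yaw 99.33 cur 99.51 shift [ 4.097e-01 -1.400e-03 -2.000e-04] turn [ 0.002  -0.0009 -0.0009]
yaw 279.33 cur 99.51 shift [ 4.097e-01 -1.400e-03 -2.000e-04] turn [-1.998e+00  1.400e-03 -1.400e-03]
tcp [0.5602 0.0863 0.2199] q1,q6 [ 0.012 -0.154] t 35.25 F [ 0.9 -0.3 -4.9] w 0.502
```

View pics/w13.png

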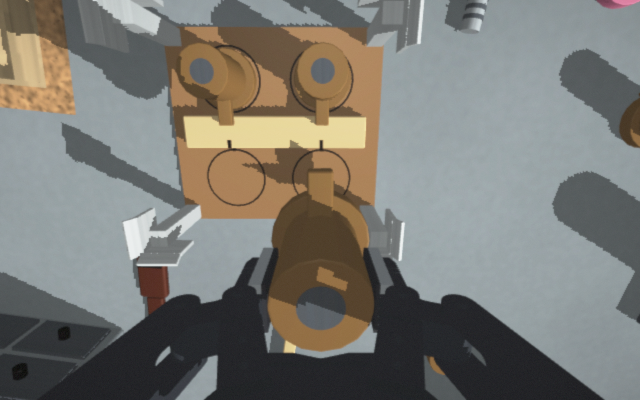

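Request:
send_rows:
  moves:
    - [0.05,-0.001,0.0015,0.002,0,0,-1]
    - [0.12,-0.001,0.0015,0.002,0,0,-1]
    - [0.2,-0.001,0.0015,0.002,0,0,-1]
    - [0.28,-0.001,0.0015,0.002,0,0,-1]
    - [0.35,-0.001,0.0015,0.002,0,0,-1]
    - [0.39,-0.001,0.0015,0.002,0,0,-1]
    - [0.409,-0.001,0.0015,0.002,0,0,-1]
    - [0.415,-0.001,0.0015,0.002,0,0,-1]
    - [0.421,-0.001,0.0015,0.002,0,0,-1]
    - [0.424,-0.001,0.0015,0.002,0,0,-1]

```text
time_s: 36.5
tcp_pos: [0.5609, 0.0867, 0.051]
eef_rot: [-0.457, 0.539, -0.458, -0.539]
contact_force: [-0.5, -0.1, -4.8]
width: 0.499
```

```bash
python3 -c "
from h import *
plan(.5606,.0861,.0490,99.33)"
```

```text
yaw 99.33 cur 99.34 shift [ 0.0049  0.001  -0.0014] turn [ 0.0001 -0.001  -0.0001]
yaw 279.33 cur 99.34 shift [ 0.0049  0.001  -0.0014] turn [-1.9999e+00  1.0000e-04 -1.6000e-03]
tcp [0.5609 0.0867 0.051 ] q1,q6 [ 0.013 -0.15 ] t 36.5 F [-0.5 -0.1 -4.8] w 0.499
```

Request:
send_rows:
  moves:
    - [0.002,0.001,0,0,0,0,-1]
    - [0.004,0.001,0,0,0,0,-1]
    - [0.005,0.001,0,0,0,0,-1]
    - [0.006,0.001,0,0,0,0,-1]
    - [0.007,0.001,0,0,0,0,-1]
    - [0.007,0.001,0,0,0,0,-1]

```text
time_s: 37.25
tcp_pos: [0.5607, 0.0866, 0.0488]
eef_rot: [-0.457, 0.54, -0.458, -0.538]
contact_force: [-2.1, -0.6, 3.7]
width: 0.499
```

Request:
send_rows:
  moves:
    - [0.001,0,0,0,0,0,0.2]
    - [0,0,0,0,0,0,0.5]
    - [0,0,0,0,0,0,0.9]
    - [-0.04,0,0,0,0,0,1]
    - [-0.1,0,0,0,0,0,1]
    - [-0.2,0,0,0,0,0,1]
    - [-0.32,0,0,0,0,0,1]
    - [-0.45,0,0,0,0,0,1]
    - [-0.45,0,0,0,0,0,1]

```text
time_s: 38.38
tcp_pos: [0.5633, 0.087, 0.2351]
eef_rot: [-0.46, 0.542, -0.455, -0.536]
contact_force: [0.4, -0.2, 0.3]
width: 0.999
```

```bash
python3 close.py .5606 .0861 w14 .006; python3 -c "
from weights import *
for n in ['scene']:
    p,d,K,Rm,t=snap(n,'s14'); weights(p,cloud(d,K,Rm,t),d,reg=(.33,.70,.16,.50))
plan(.4366,.4368,.25,144)"
```

```text
top z 0.0849 circle c [0.5612 0.0862] r 21.9 ellipse c [0.5602 0.0859]
toe deg -170.31 n 175 width 13.3 rmax 0.0445
pix [429 215  25  30] c [0.4354 0.4369] zt 0.085 r 23.6 toe -117.5 n 29 rmax 0.0432
yaw 144 cur 99.34 shift [-0.0519  0.1648  0.9134] turn [-0.4962 -0.002   0.0013]
yaw 324 cur 99.34 shift [-0.0519  0.1648  0.9134] turn [1.5038 0.0017 0.0025]
tcp [0.561  0.087  0.2302] q1,q6 [ 0.013 -0.15 ] t 38.475 F [ 0.   0.9 -0.1] w 1.002
```

View pics/w14.png

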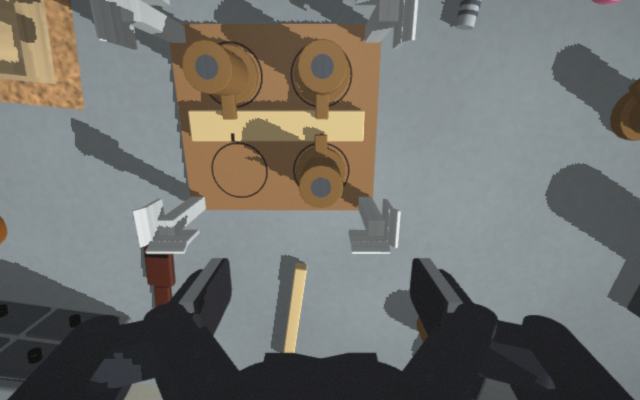

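Third weight: axis within 0.7 mm, toe at 189.7°. Now the knocked one.

Request:
send_rows:
  moves:
    - [-0.05,0.02,0.12,-0.08,0,0,1]
    - [-0.05,0.04,0.24,-0.16,0,0,1]
    - [-0.05,0.07,0.37,-0.24,0,0,1]
    - [-0.05,0.1,0.5,-0.32,0,0,1]
    - [-0.05,0.12,0.63,-0.4,0,0,1]
    - [-0.03,0.14,0.76,-0.48,0,0,1]
    - [0,0.165,0.88,-0.496,0,0,1]
    - [0.05,0.165,0.913,-0.496,0,0,1]
    - [0.07,0.165,0.913,-0.496,0,0,1]
    - [0.07,0.165,0.913,-0.496,0,0,1]

```text
time_s: 39.72
tcp_pos: [0.4361, 0.4353, 0.1998]
eef_rot: [-0.218, 0.673, -0.22, -0.672]
contact_force: [0.6, -0.4, -0.1]
width: 0.997
```

```bash
python3 close.py .4366 .4368 w15; python3 -c "
from h import *
plan(.4366,.4368,.041,144)"
```

```text
top z 0.079 circle c [0.435  0.4398] r 22.1 ellipse c [0.4344 0.4385]
toe deg -126.99 n 210 width 13.5 rmax 0.0445
yaw 144 cur 143.92 shift [ 0.3995 -0.0029  0.0036] turn [-0.0009 -0.0022 -0.0005]
yaw 324 cur 143.92 shift [ 0.3995 -0.0029  0.0036] turn [ 1.9991e+00 -8.0000e-04  3.4000e-03]
tcp [0.4367 0.4354 0.2008] q1,q6 [ 0.656 -0.285] t 39.775 F [0.8 0.  0. ] w 1.002
```

View pics/w15.png

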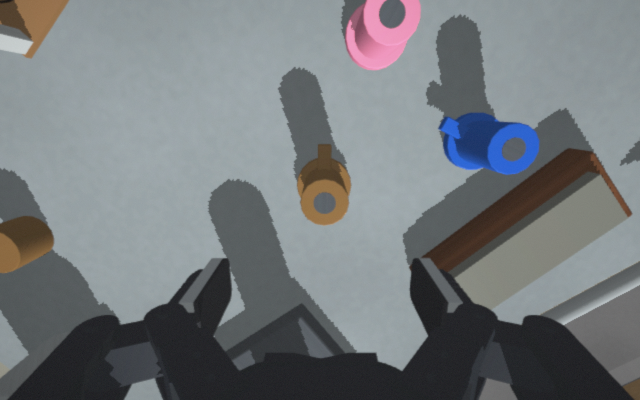

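```bash
python3 -c "
from h import *
plan(.4349,.4394,.041,143.2)"
```

```text
yaw 143.2 cur 143.92 shift [ 0.3995 -0.0056  0.0109] turn [ 0.008  -0.0022 -0.0005]
yaw 323.2 cur 143.92 shift [ 0.3995 -0.0056  0.0109] turn [-1.992e+00  8.000e-04 -3.400e-03]
tcp [0.4367 0.4354 0.2008] q1,q6 [ 0.656 -0.285] t 39.775 F [0.8 0.  0. ] w 1.002
```

Request:
send_rows:
  moves:
    - [0.12,-0.0055,0.011,0.008,-0.002,0,1]
    - [0.24,-0.0055,0.011,0.008,-0.002,0,1]
    - [0.34,-0.0055,0.011,0.008,-0.002,0,1]
    - [0.39,-0.0055,0.011,0.008,-0.002,0,1]
    - [0.4,-0.0055,0.011,0.008,-0.002,0,1]
    - [0.4,-0.0055,0.011,0.008,-0.002,0,-1]
    - [0.4,-0.0055,0.011,0.008,-0.002,0,-1]
    - [0.4,-0.0055,0.011,0.008,-0.002,0,-1]
    - [0.4,-0.0055,0.011,0.008,-0.002,0,-1]

```text
time_s: 40.9
tcp_pos: [0.4359, 0.4402, 0.0427]
eef_rot: [-0.224, 0.672, -0.223, -0.67]
contact_force: [0.3, -0.1, 6.6]
width: 0.499
```

```bash
python3 -c "
from h import *
plan(.5768,-.0126,.22,99.33)"
```

```text
yaw 99.33 cur 143.2 shift [-0.4437  0.6944 -0.9608] turn [ 4.874e-01 -2.000e-04  1.800e-03]
yaw 279.33 cur 143.2 shift [-0.4437  0.6944 -0.9608] turn [-1.5126e+00 -2.2000e-03 -2.0000e-04]
tcp [0.4359 0.4402 0.0427] q1,q6 [ 0.661 -0.267] t 40.9 F [ 0.3 -0.1  6.6] w 0.499
```

Request:
send_rows:
  moves:
    - [-0.05,0,0,0,0,0,-1]
    - [-0.12,0,0,0,0,0,-1]
    - [-0.22,0,0,0.0,0,0,-1]
    - [-0.34,0,0,0.05,0,0,-1]
    - [-0.44,0.05,-0.07,0.1,0,0,-1]
    - [-0.45,0.13,-0.18,0.18,0,0,-1]
    - [-0.45,0.21,-0.29,0.26,0,0,-1]
    - [-0.45,0.29,-0.4,0.34,0,0,-1]
    - [-0.45,0.37,-0.51,0.4,0,0,-1]
    - [-0.45,0.45,-0.62,0.487,0,0,-1]

```text
time_s: 42.15
tcp_pos: [0.5255, 0.1456, 0.2215]
eef_rot: [0.459, -0.538, 0.458, 0.538]
contact_force: [0.7, 0.4, -6.2]
width: 0.497
```

```bash
python3 -c "
from h import *
plan(.5768,-.0126,.22,99.33)"
```

```text
yaw 99.33 cur 99.15 shift [ 0.0034 -0.0638 -0.4109] turn [-0.002   0.0005  0.0001]
yaw 279.33 cur 99.15 shift [ 0.0034 -0.0638 -0.4109] turn [ 1.998e+00  2.000e-04 -8.000e-04]
tcp [0.5255 0.1456 0.2215] q1,q6 [ 0.123 -0.037] t 42.15 F [ 0.7  0.4 -6.2] w 0.497
```

Request:
send_rows:
  moves:
    - [0.003,-0.02,-0.12,-0.002,0,0,-1]
    - [0.003,-0.04,-0.24,-0.002,0,0,-1]
    - [0.003,-0.055,-0.35,-0.002,0,0,-1]
    - [0.003,-0.064,-0.41,-0.002,0,0,-1]
    - [0.003,-0.064,-0.411,-0.002,0,0,-1]
    - [0.003,-0.064,-0.411,-0.002,0,0,-1]

```text
time_s: 42.9
tcp_pos: [0.576, -0.0121, 0.2192]
eef_rot: [0.458, -0.538, 0.458, 0.54]
contact_force: [0.2, 0.2, -5.6]
width: 0.497
```

```bash
python3 held.py w16; python3 -c "
from h import *
plan(.5768,-.0126,.0500,99.33)"
```

```text
top at x -0.0367 circle y,z mm -0.18 0.29 r 23.22
toe n 892 z lo/hi -0.0075 0.0061 y max 0.0466 x 0.0149
mid near/far -0.0005 0.0332 -0.0008 0.0422
yaw 99.33 cur 99.37 shift [ 0.4237 -0.0021 -0.003 ] turn [ 0.0004  0.0012 -0.001 ]
yaw 279.33 cur 99.37 shift [ 0.4237 -0.0021 -0.003 ] turn [-1.9996e+00  1.5000e-03  1.8000e-03]
tcp [ 0.5761 -0.0118  0.2195] q1,q6 [-0.16  -0.324] t 42.95 F [ 0.2  0.7 -6.6] w 0.5
```

View pics/w16.png

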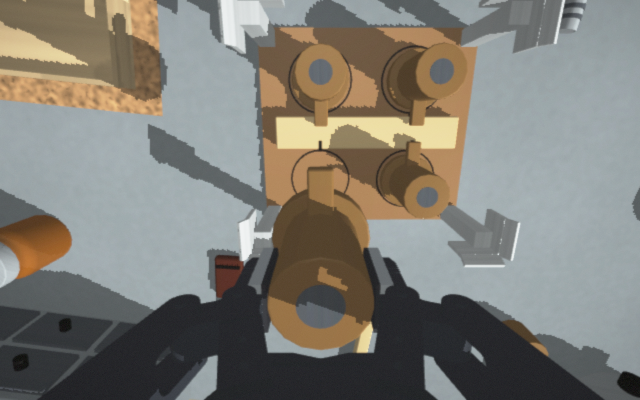

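Request:
send_rows:
  moves:
    - [0.05,-0.003,-0.0015,0,0.001,0,-1]
    - [0.12,-0.003,-0.0015,0,0.001,0,-1]
    - [0.2,-0.003,-0.0015,0,0.001,0,-1]
    - [0.28,-0.003,-0.0015,0,0.001,0,-1]
    - [0.35,-0.003,-0.0015,0,0.001,0,-1]
    - [0.39,-0.003,-0.0015,0,0.001,0,-1]
    - [0.409,-0.003,-0.0015,0,0.001,0,-1]
    - [0.415,-0.003,-0.0015,0,0.001,0,-1]
    - [0.421,-0.003,-0.0015,0,0.001,0,-1]
    - [0.423,-0.003,-0.0015,0,0.001,0,-1]

```text
time_s: 44.2
tcp_pos: [0.5776, -0.012, 0.0509]
eef_rot: [0.457, -0.539, 0.458, 0.539]
contact_force: [-0.1, -0.2, -6.7]
width: 0.501
```

```bash
python3 -c "
from h import *
plan(.5768,-.0126,.0490,99.33)"
```

```text
yaw 99.33 cur 99.36 shift [ 0.0048  0.0021 -0.001 ] turn [ 0.0004 -0.0001 -0.0002]
yaw 279.33 cur 99.36 shift [ 0.0048  0.0021 -0.001 ] turn [-1.9996e+00  4.0000e-04 -1.0000e-04]
tcp [ 0.5776 -0.012   0.0509] q1,q6 [-0.16  -0.323] t 44.2 F [-0.1 -0.2 -6.7] w 0.501
```

Request:
send_rows:
  moves:
    - [0.002,0.001,0,0,0,0,-1]
    - [0.004,0.001,0,0,0,0,-1]
    - [0.005,0.001,0,0,0,0,-1]
    - [0.006,0.001,0,0,0,0,-1]
    - [0.007,0.001,0,0,0,0,-1]
    - [0.007,0.001,0,0,0,0,-1]

```text
time_s: 44.95
tcp_pos: [0.5772, -0.0121, 0.0488]
eef_rot: [-0.457, 0.539, -0.458, -0.539]
contact_force: [-3.3, 0.3, 1.6]
width: 0.495
```

Request:
send_rows:
  moves:
    - [0.001,0,0,0,0,0,0.2]
    - [0,0,0,0,0,0,0.5]
    - [0,0,0,0,0,0,0.9]
    - [-0.04,0,0,0,0,0,1]
    - [-0.1,0,0,0,0,0,1]
    - [-0.2,0,0,0,0,0,1]
    - [-0.32,0,0,0,0,0,1]
    - [-0.45,0,0,0,0,0,1]
    - [-0.55,0,0,0,0,0,1]
    - [-0.6,0,0,0,0,0,1]

```text
time_s: 46.2
tcp_pos: [0.578, -0.0122, 0.2932]
eef_rot: [-0.458, 0.541, -0.457, -0.537]
contact_force: [-0.8, -0.2, -0.7]
width: 1.001
```

```bash
python3 close.py .5768 -.0126 w17 .006;  python3 -c "
from h import *
snap('scene','s17')
plan(.5156,.041,.32,9.3)"
```

```text
top z 0.085 circle c [ 0.5767 -0.0124] r 21.8 ellipse c [ 0.5757 -0.0125]
toe deg -170.6 n 135 width 12.9 rmax 0.0446
yaw 9.3 cur 99.37 shift [-0.0691  0.133   0.1568] turn [1.0007 0.0019 0.0044]
yaw 189.3 cur 99.37 shift [-0.0691  0.133   0.1568] turn [-0.9993 -0.0044  0.0019]
tcp [ 0.5785 -0.0122  0.2929] q1,q6 [-0.16  -0.323] t 46.3 F [-0.4 -0.5 -0.2] w 0.995
```

View pics/w17.png

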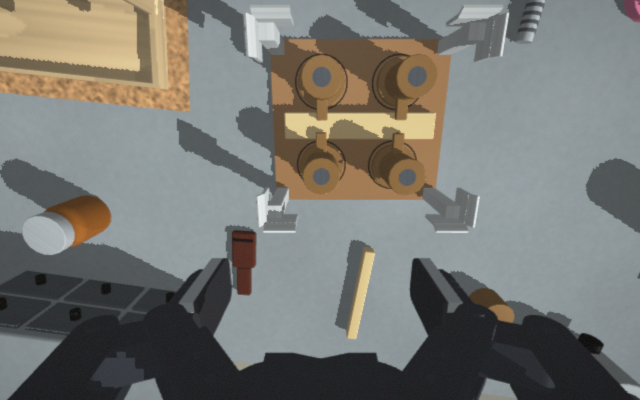

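View pics/s17.png

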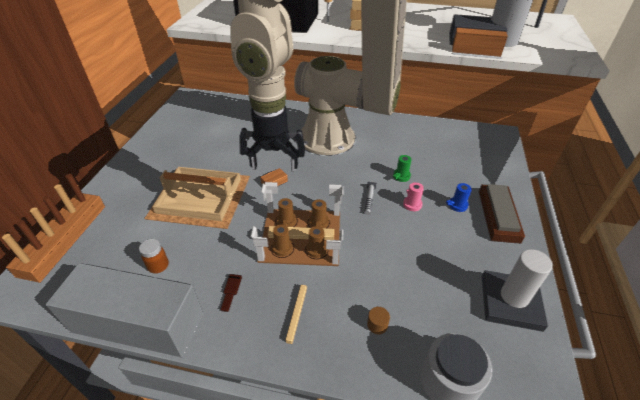

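All four stand in their bays with toes on the marks, at (320,165), (405,165), (321,85) and (415,85). Now the tray.

```bash
python3 - <<'E'
from h import *
f=np.load("s17.npz"); 
for (x,y) in [(.4544,.0686),(.4706,-.0299),(.5606,.0861),(.5768,-.0126)]:
    f=np.load("w17.npz"); p,d,K,Rm,t=[f[k] for k in ("p","d","K","R","t")]; W=cloud(d,K,Rm,t)
    m=(d>0)&(np.hypot(W[...,0]-x,W[...,1]-y)<.04)&(abs(W[...,2]-.0855)<.005)
    c,r=cv2.minEnclosingCircle((W[m][:,:2]*1e3).astype(np.float32)); print((x,y),np.round(c,1),round(r,1))
plan(.4188,-.3444,.29,3.34)
E
```

```text
(0.4544, 0.0686) [454.6  69.7] 22.0
(0.4706, -0.0299) [471.1 -29.4] 21.9
(0.5606, 0.0861) [561.5  86. ] 21.9
(0.5768, -0.0126) [576.7 -12.4] 21.8
yaw 3.34 cur 99.37 shift [ 0.0057  0.5291 -0.7543] turn [1.0669 0.0022 0.0044]
yaw 183.34 cur 99.37 shift [ 0.0057  0.5291 -0.7543] turn [-0.933  -0.0043  0.0021]
tcp [ 0.5785 -0.0122  0.2929] q1,q6 [-0.16  -0.323] t 46.3 F [-0.4 -0.5 -0.2] w 0.995
```

Request:
send_rows:
  moves:
    - [0,0.06,-0.08,0.11,0,0,1]
    - [0,0.12,-0.17,0.22,0,0,1]
    - [0,0.18,-0.26,0.33,0,0,1]
    - [0,0.24,-0.35,0.44,0,0,1]
    - [0,0.31,-0.44,0.55,0,0,1]
    - [0,0.38,-0.54,0.66,0,0,1]
    - [0,0.45,-0.64,0.77,0,0,1]
    - [0,0.529,-0.754,0.88,0,0,1]
    - [0,0.529,-0.754,0.99,0,0,1]
    - [0,0.529,-0.754,1.0,0,0,1]

```text
time_s: 47.55
tcp_pos: [0.418, -0.3445, 0.2914]
eef_rot: [0.707, -0.058, 0.703, 0.057]
contact_force: [-0.3, -0.1, 0.6]
width: 0.994
```

```bash
python3 - <<'E'
from h import *
p,d,K,Rm,t=snap("wrist","w18"); W=cloud(d,K,Rm,t)
near=(d>0)&(abs(W[...,0]-.419)<.15)&(abs(W[...,1]+.344)<.16)
for nm,a,b in [("bartop",.075,.095),("wall",.028,.040)]:
    m=near&(W[...,2]>a)&(W[...,2]<b); print(nm,m.sum(),cv2.minAreaRect(W[m][:,:2].astype(np.float32)*1000),np.median(W[m][:,2]))
plan(.4188,-.3444,.0598,3.34)
E
```

```text
bartop 3224 ((418.4548645019531, -343.933349609375), (39.67750549316406, 220.04708862304688), 3.369365692138672) 0.08547850953942843
wall 2560 ((418.5662536621094, -344.3652038574219), (200.63735961914062, 221.13961791992188), 3.322103261947632) 0.031761373643426405
yaw 3.34 cur 9.45 shift [ 5.795e-01 -4.000e-04 -2.500e-03] turn [0.0678 0.0037 0.0006]
yaw 183.34 cur 9.45 shift [ 5.795e-01 -4.000e-04 -2.500e-03] turn [-1.9321e+00 -1.0000e-03  5.6000e-03]
tcp [ 0.4184 -0.344   0.2916] q1,q6 [-0.839  0.567] t 47.6 F [0.9 0.1 0.1] w 0.999
```

View pics/w18.png

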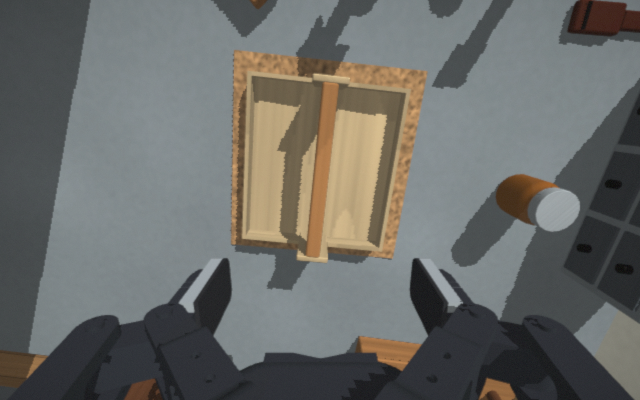

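Request:
send_rows:
  moves:
    - [0.1,0,0,0.068,0,0,1]
    - [0.2,0,0,0.068,0,0,1]
    - [0.3,0,0,0.068,0,0,1]
    - [0.4,0,0,0.068,0.003,0,1]
    - [0.5,0,0,0.068,0.003,0,1]
    - [0.56,0,0,0.068,0.003,0,1]
    - [0.579,0,0,0.068,0.003,0,1]
    - [0.579,0,0,0.068,0.003,0,1]

```text
time_s: 48.6
tcp_pos: [0.42, -0.3435, 0.0601]
eef_rot: [0.707, -0.022, 0.706, 0.021]
contact_force: [0.2, -0.9, 1.2]
width: 0.999
```

```bash
python3 -c "
from h import *
plan(.4186,-.3442,.0598,3.34)"
```

```text
yaw 3.34 cur 3.45 shift [ 0.0008 -0.0015 -0.0037] turn [0.0013 0.0006 0.0004]
yaw 183.34 cur 3.45 shift [ 0.0008 -0.0015 -0.0037] turn [-1.9987e+00 -7.0000e-04  9.0000e-04]
tcp [ 0.42   -0.3435  0.0601] q1,q6 [-0.834  0.677] t 48.6 F [ 0.2 -0.9  1.2] w 0.999
```

Request:
send_rows:
  moves:
    - [0.001,-0.0015,-0.0035,0.001,0,0,1]
    - [0.001,-0.0015,-0.0035,0.001,0,0,-1]
    - [0.001,-0.0015,-0.0035,0.001,0,0,-1]
    - [0.001,-0.0015,-0.0035,0.001,0,0,-1]
    - [0.001,-0.0015,-0.0035,0.001,0,0,-1]
    - [0.001,-0.0015,-0.0035,0.001,0,0,-1]
    - [-0.05,-0.0015,-0.0035,0.001,0,0,-1]
    - [-0.12,-0.0015,-0.0035,0.001,0,0,-1]
    - [-0.22,-0.0015,-0.0035,0.001,0,0,-1]
    - [-0.33,-0.0015,-0.0035,0.001,0,0,-1]
  squeeze: 80

```text
time_s: 49.85
tcp_pos: [0.4175, -0.3432, 0.1915]
eef_rot: [0.706, -0.02, 0.707, 0.021]
contact_force: [0.3, 0.2, -4.0]
width: 0.199
```

```bash
python3 -c "
from h import *
plan(.5156,.0275,.31,9.33)"
```

```text
yaw 9.33 cur 3.36 shift [-0.2946  0.9114  0.2985] turn [-0.0664 -0.001  -0.0015]
yaw 189.33 cur 3.36 shift [-0.2946  0.9114  0.2985] turn [ 1.9336e+00 -2.3000e-03  1.6000e-03]
tcp [ 0.4175 -0.3432  0.1915] q1,q6 [-0.837  0.676] t 49.85 F [ 0.3  0.2 -4. ] w 0.199
```

Request:
send_rows:
  moves:
    - [-0.1,0,0,0,0,0,-1]
    - [-0.22,0.05,0.02,-0.01,0,0,-1]
    - [-0.3,0.15,0.05,-0.02,0,0,-1]
    - [-0.3,0.27,0.09,-0.03,0,0,-1]
    - [-0.3,0.4,0.13,-0.04,0,0,-1]
    - [-0.3,0.53,0.17,-0.05,0,0,-1]
    - [-0.3,0.66,0.21,-0.066,0,0,-1]
    - [-0.3,0.79,0.26,-0.066,0,0,-1]
    - [-0.295,0.88,0.29,-0.066,0,0,-1]
    - [-0.295,0.911,0.298,-0.066,0,0,-1]

```text
time_s: 51.1
tcp_pos: [0.515, 0.0295, 0.3087]
eef_rot: [0.703, -0.057, 0.706, 0.059]
contact_force: [0.3, -0.3, -5.9]
width: 0.193
```

Request:
send_rows:
  moves:
    - [0,0,0,0,0,0,-1]
    - [0,0,0,0,0,0,-1]
    - [0,0,0,0,0,0,-1]

```text
time_s: 51.48
tcp_pos: [0.5148, 0.0283, 0.3086]
eef_rot: [0.703, -0.057, 0.706, 0.059]
contact_force: [-0.4, -0.1, -4.3]
width: 0.195
```

```bash
python3 - <<'E'
from h import *
st=arm.state()
p,d,K,Rm,t=snap("wrist","w19"); W=cloud(d,K,Rm,t)
h=st["tcp_pos"][2]-.0598+.003
near=(d>0)&(abs(W[...,0]-.5156)<.15)&(abs(W[...,1]-.028)<.16)
for nm,a,b in [("bartop",.0725,.095),("wall",.024,.034)]:
    m=near&(W[...,2]>a+h)&(W[...,2]<b+h); print(nm,m.sum(),cv2.minAreaRect(W[m][:,:2].astype(np.float32)*1000),np.median(W[m][:,2]))
    A=np.c_[W[m][:,:2]-[.5156,.028],np.ones(m.sum())]; print("slopes",np.linalg.lstsq(A,W[m][:,2],rcond=None)[0])
snap("side","d19")
plan(.5153,.0277,.17,9.33)
E
```

```text
bartop 19821 ((507.88525390625, 64.26554107666016), (43.95050811767578, 146.38893127441406), 10.471291542053223) 0.3342000545515088
slopes [-0.00155795 -0.01685333  0.33511786]
wall 11529 ((514.19482421875, 28.519615173339844), (201.6862030029297, 220.49815368652344), 9.35983657836914) 0.2803176384576713
slopes [-0.00587672  0.00602156  0.27958608]
yaw 9.33 cur 9.38 shift [ 0.3469 -0.0032  0.0022] turn [ 0.0005 -0.0027 -0.0019]
yaw 189.33 cur 9.38 shift [ 0.3469 -0.0032  0.0022] turn [-1.9995  0.003  -0.0043]
tcp [0.5149 0.0285 0.3088] q1,q6 [-0.102  1.306] t 51.575 F [ 0.8  0.1 -5. ] w 0.194
```

View pics/w19.png

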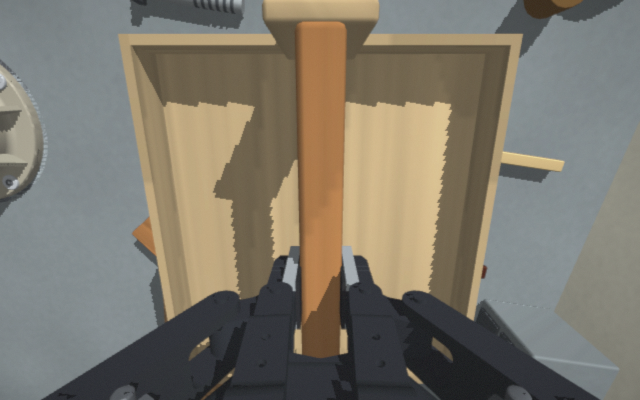

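View pics/d19.png

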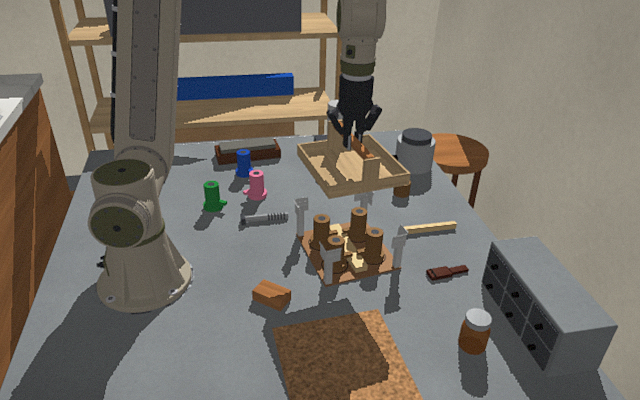

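The tray is over the cradle, level, and within about 1 mm of the seat centre. Lowering in stages.

Request:
send_rows:
  moves:
    - [0.05,-0.001,0.002,0,-0.002,-0.001,-1]
    - [0.12,-0.002,0.003,0,-0.002,-0.001,-1]
    - [0.2,-0.002,0.003,0,-0.002,-0.001,-1]
    - [0.26,-0.002,0.003,0,-0.002,-0.001,-1]
    - [0.3,-0.002,0.003,0,-0.002,-0.001,-1]
    - [0.31,-0.002,0.003,0,-0.002,-0.001,-1]
    - [0.31,-0.002,0.003,0,-0.002,-0.001,-1]

```text
time_s: 52.45
tcp_pos: [0.5158, 0.0279, 0.1851]
eef_rot: [0.704, -0.057, 0.705, 0.058]
contact_force: [0.0, 0.6, -4.0]
width: 0.197
```

```bash
python3 - <<'E'
from h import *
snap("side","d20");snap("scene","s20")
plan(.5160,.0280,.149,9.33)
a=cv2.imread("pics/d20.png")[150:300,260:440]; b=cv2.imread("pics/s20.png")[150:280,220:370]
cv2.imwrite("pics/c20.png",np.hstack([cv2.resize(a,(400,333)),cv2.resize(b,(384,333))]))
E
```

```text
yaw 9.33 cur 9.36 shift [ 0.0919  0.0001 -0.0007] turn [ 0.0004  0.0003 -0.0007]
yaw 189.33 cur 9.36 shift [ 0.0919  0.0001 -0.0007] turn [-1.9996e+00  1.0000e-03  4.0000e-04]
tcp [0.5163 0.028  0.1857] q1,q6 [-0.102  1.306] t 52.55 F [-0.5  0.2 -3.8] w 0.195
```

View pics/c20.png

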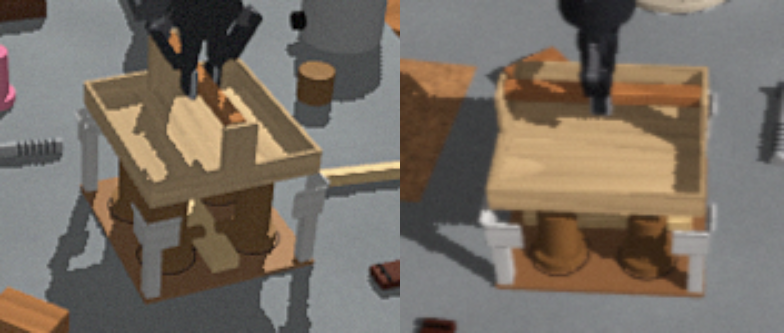

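The tray sits centred just above the angles in both views. Going down slowly.

Request:
send_rows:
  moves:
    - [0.015,0,0,0,0,0,-1]
    - [0.03,0,0,0,0,0,-1]
    - [0.045,0,0,0,0,0,-1]
    - [0.06,0,0,0,0,0,-1]
    - [0.07,0,0,0,0,0,-1]
    - [0.078,0,0,0,0,0,-1]
    - [0.084,0,0,0,0,0,-1]
    - [0.087,0,0,0,0,0,-1]
    - [0.087,0,0,0,0,0,-1]

```text
time_s: 53.68
tcp_pos: [0.5163, 0.028, 0.1509]
eef_rot: [0.705, -0.057, 0.705, 0.058]
contact_force: [0.3, 0.3, -4.1]
width: 0.197
```

Request:
send_rows:
  moves:
    - [0.002,0,0,0,0,0,-1]
    - [0.004,0,0,0,0,0,-1]
    - [0.006,0,0,0,0,0,-1]
    - [0.007,0,0,0,0,0,-1]
    - [0.007,0,0,0,0,0,-1]

```text
time_s: 54.3
tcp_pos: [0.5164, 0.028, 0.1491]
eef_rot: [0.705, -0.057, 0.704, 0.058]
contact_force: [-4.8, 0.9, 5.3]
width: 0.195
```

Request:
send_rows:
  moves:
    - [0,0,0,0,0,0,-0.3]
    - [0,0,0,0,0,0,0.3]
    - [0,0,0,0,0,0,1]
    - [0,0,0,0,0,0,1]
    - [-0.06,0,0,0,0,0,1]
    - [-0.15,0,0,0,0,0,1]
    - [-0.27,0,0,0,0,0,1]
    - [-0.4,0,0,0,0,0,1]
    - [-0.43,0,0,0,0,0,1]
    - [-0.43,0,0,0,0,0,1]

```text
time_s: 55.55
tcp_pos: [0.5167, 0.0278, 0.3215]
eef_rot: [0.706, -0.058, 0.704, 0.058]
contact_force: [0.7, -0.1, -0.1]
width: 1.0
```

```bash
python3 - <<'E'
from h import *
p,d,K,Rm,t=snap("wrist","w21"); W=cloud(d,K,Rm,t)
near=(d>0)&(abs(W[...,0]-.5156)<.15)&(abs(W[...,1]-.028)<.16); pi=p.astype(float); wood=pi[...,0]>1.2*pi[...,2]
for nm,a,b in [("bartop",.165,.185),("wall",.117,.127)]:
    m=near&wood&(W[...,2]>a)&(W[...,2]<b); P=W[m]; print(nm,m.sum(),cv2.minAreaRect(P[:,:2].astype(np.float32)*1000),np.median(P[:,2]))
    A=np.c_[P[:,:2]-[.5156,.028],np.ones(len(P))]; print("slopes",np.linalg.lstsq(A,P[:,2],rcond=None)[0].round(4))
# compare with first view
snap("side","d21");snap("scene","s21")
a=cv2.imread("pics/d21.png")[150:300,260:440]; b=cv2.imread("pics/s21.png")[150:280,220:370]
cv2.imwrite("pics/c21.png",np.hstack([cv2.resize(a,(400,333)),cv2.resize(b,(384,333))]))
for n,o in [("side","d21"),("scene","s21")]:
    print(n,np.abs(np.load(n+"0.npz")["d"]-np.load(o+".npz")["d"])[170:260,260:390].mean())
E
```

```text
bartop 4533 ((515.8798217773438, 28.809226989746094), (39.67849349975586, 219.4331817626953), 9.508302688598633) 0.17443310834789322
slopes [0.0019 0.0011 0.1742]
wall 3533 ((515.841796875, 28.014816284179688), (200.70651245117188, 220.3172149658203), 9.302556991577148) 0.12069285516313388
slopes [-0.0005  0.0007  0.1205]
side 0.02160515
scene 0.017742164
```

View pics/c21.png

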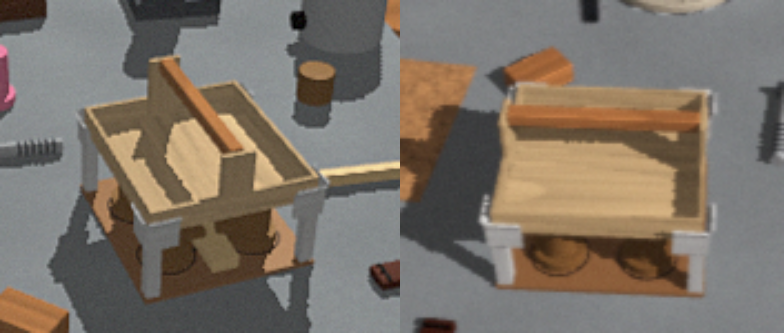

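View pics/w21.png

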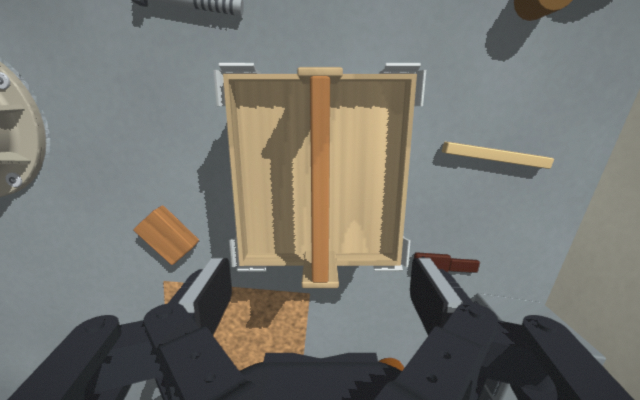

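View pics/s21.png

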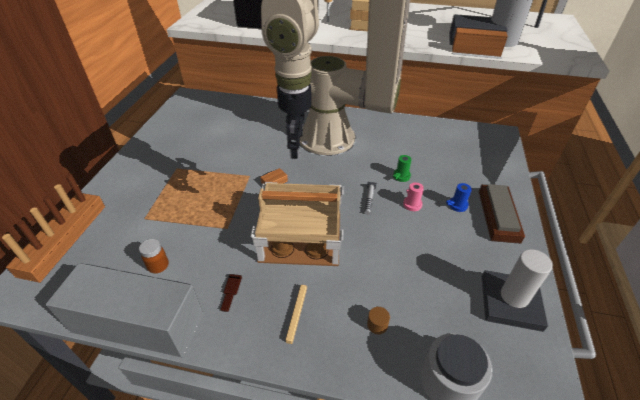

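The tray is down at (0.5158, 0.028), yaw 9.3°, level to about 0.1°. Its wall tops are at 0.1207 against 0.1204 in the first view. It sits inside all four angles, and the other things are where they were. Handing in.

```bash
python3 -c "
from workcell import ticket; print(ticket.job_done())"
```

```text
the job is handed in; nothing more can be done
None
```

The job is done and handed in at about 56 s: the four toe weights stand in the four bays and the tray is back on the cradle.

- **Order of work:** I set the tray on the cork mat first, then placed all four weights, then stacked the tray back and let go of it. The arm is raised clear and touches nothing.
- **Knocked weight:** one weight was pushed about 4 cm aside during the run. I found it again in the camera picture and placed it last.
- **Weights:** just before the tray went back on, the wrist camera put each axis within about 1 mm of its bay centre. The toes were within 1° of their directions, so the tips are within about 1 mm of the mark ends.
- **Tray:** after release it is 0.3 mm from the measured seat centre and level to about 0.1°. Its wall tops are at 120.7 mm against 120.4 mm at the start, and it sits inside all four corner angles.
- **Other things on the cart:** in the last pictures they look to be where they started; I did not measure them again.
- **Readings that disagreed:** the scene and side cameras differed from the wrist camera by about 3–5 mm at the bays, more than the stated 2 mm calibration. I relied on the wrist camera, which repeated to under 1 mm from several directions. After the tray went back on I could not check the toe tips again from above; the low side views show the weights still standing.

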